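# Pack the capped reagent bottles into the transport tray

## Robot

A 7-joint arm with a two-finger parallel gripper is mounted at the origin on the work surface. World frame = base frame: x ahead of the robot, y to its left, z up, the work surface at z = 0. Lengths are in m, angles in rad, forces in N, time in s.
With the tool pointing down it reaches from about 0.35 to 0.9 m from the base axis. Payload 7.2 kg.
Tool frame: the origin (TCP) lies at the very end of the fingers, on their centre line; the grasp point (between the pads) lies 19 mm behind it; z points along the fingers, y is the direction in which the jaws open and shut (so a half turn about z gives the same grasp; the last joint's range is limited). The gripper opens to 88 mm and grips with 3 to 60 N. Pads are 20 mm wide; open, the fingers measure 115 mm over their backs; the gripper's body (75 mm by 178 mm) begins 61 mm behind the grasp point.
Start: joints at [-0.068, 0.411, -0.013, 1.596, 0.006, 1.134, -0.082], TCP at [0.625, -0, 0.223] pointing down, gripper open.
Joint ranges: [-2.95, 2.95], [-0.29, 1.99], [-1.47, 1.44], [0.14, 2.54], [-1.03, 4.17], [0.13, 1.85], [-2.86, 2.86]. Speed limits (rad/s): [2.39, 2.39, 3.01, 3.01, 3.14, 3.14, 3.14].

## Interface

Orientations are given as a unit quaternion [w, x, y, z].
In Python, from cell import manip gives the robot as it stands.
- The arm moves only by the tool play_rows, never from a script. Its argument "rows" is a list of rows, each an object of numbers: "grip": the closure, from 0 (fully open) to 1 (shut); "x", "y", "z": the shift along the tool's x, y, z in cm; "rx", "ry", "rz": the turn, a rotation vector about the tool's x, y, z in rad. A call has 1 to 5 rows; each row shifts and turns the pose as measured when the row begins, along the tool's axes as they then stand; what a row does not reach is not made up. A row lasts 1/10 s, in which the tool goes at most 50 mm and 8.59 degrees, less where a joint would pass 70% of its speed; a pose out of reach is approached as far as the arm can. A call with a gripper value outside its range is refused whole. The fingers move at their own pace and stop on an object; "force" is the grip in N (left out, the last holds). Time passes only in rows, so rows that do not move let the fingers close. It gives the time, the measured TCP pose, the force and the opening at its end, in the units of the state.
- manip.state(): the state, without advancing time (a new reading comes with each control period).
- manip.read_camera(name): name is "scene" or "side" or "wrist"; returns the picture (400x640x3 uint8, red, green, blue); there is no depth.
- manip.calibration(name): a dict with "fovy" (degrees; the focal length in pixels is half the picture's height over the tangent of half this angle, whatever the lens; pixels are square), "cx", "cy" (the principal point, pixels), "dist" ([k1, k2, p1, p2, k3] as OpenCV has them; the pictures are not rectified), "pose" (4x4, takes a point from camera to world coordinates); the wrist camera has in their place "mount" (4x4, takes a point from camera to tool coordinates, whose origin is the TCP and whose axes are the flange's). Camera axes: x right, y down, z forward; pixel columns grow to the right and rows downward; lengths in m; the calibration is good to about 2 mm. A picture is of the moment at which its call begins: read the wrist's pose just before it. calibration takes no time and is no camera call.
- manip.job_done(): hands the job in, once; it reports no verdict.
Trained networks look in the newest picture that a camera, given by its name, has taken for a name from the list of things; names that differ only in an ending like _2 or _b are one class to them, and where a whole thing is asked for, a point or a joint stands for the part that bears it (a point fixed in the world has none). Each returns a list of dicts, best first, with "score" (0 to 1); they miss things now and then, are a little off and sometimes report something else, mostly with a low value. They report only what shows in the picture. A call takes as long as a camera call. They do not tell look-alikes from the thing itself.
- manip.boxes_of(camera, label): "extent" ([left, top, right, bottom] in pixels, round what is visible of it).
- manip.outline_of(camera, label): "mask" (400x640 bool, what is visible of it) and "extent" ([left, top, right, bottom] in pixels, round what is visible of it).
The state is a dict: "time_s": time; "q": joint angles; "qd": joint speeds; "tau": joint torques, N m; "eef_pos": TCP position; "ee_rot": TCP orientation; "ft_force": force on the tool from outside, world axes, zero at the start; "ft_torque": the same for the moment, N m; "finger_gap": finger opening in m.
Only numpy, scipy, OpenCV 4.12 (cv2) and the standard library are available. Lean on these libraries where they do the work, as an engineer would, in place of code of your own. Each camera call takes 0.05 s, during which the arm holds its last target. There are 200 camera calls.

## Task

Pack the four capped amber bottles into the steel tray, each standing upright on the floor of the cut-out that matches the shape and size of its foot; set the glass down gently, do not drop it, and tip none of the amber bottles over. The two amber bottles that stand open, without a cap, do not belong in the tray: leave them standing where they are.

Things in the scene. Friction and masses are not known exactly. Their poses are not given: they have to be found in the camera images.
- big_round: Large round bottle, CAPPED: 60 mm diameter, 114 mm tall with cap, cap 30 mm diameter, about 0.2 kg. Amber glass, closed with a round white screw cap 22 mm tall; below the cap the neck is 4 mm smaller in radius and 12 mm of it is bare down to the shoulder. Origin: centre of its underside, z up, standing on the bench at the start.
- small_round: Small round bottle, CAPPED: 36 mm diameter, 90 mm tall with cap, cap 26 mm diameter, about 0.07 kg. Amber glass, closed with a round white screw cap 22 mm tall; below the cap the neck is 4 mm smaller in radius and 12 mm of it is bare down to the shoulder. Origin: centre of its underside, z up, standing on the bench at the start.
- square: Square bottle, CAPPED: 46 x 46 mm foot, sides along its x and y, 104 mm tall with cap, cap 30 mm diameter, about 0.15 kg. Amber glass, closed with a round white screw cap 22 mm tall; below the cap the neck is 4 mm smaller in radius and 12 mm of it is bare down to the shoulder. Origin: centre of its underside, z up, standing on the bench at the start.
- oblong: Oblong (flat rectangular) bottle, CAPPED: foot 66 mm along its x by 34 mm along its y, 112 mm tall with cap, cap 28 mm diameter, about 0.15 kg. Amber glass, closed with a round white screw cap 22 mm tall; below the cap the neck is 4 mm smaller in radius and 12 mm of it is bare down to the shoulder. Origin: centre of its underside, z up, standing on the bench at the start.
- open_round: Look-alike of the large round bottle but OPEN: no cap, an open hollow amber neck of 24 mm diameter; 60 mm diameter, 104 mm tall. Does not belong in the tray. Origin: centre of its underside, z up, standing on the bench at the start.
- open_oblong: Look-alike of the oblong bottle but OPEN: no cap, an open hollow amber neck of 22 mm diameter; foot 66 x 34 mm, 102 mm tall. Does not belong in the tray. Origin: centre of its underside, z up, standing on the bench at the start.
- well_big_round: Insert with the large round cut-out, 74 mm diameter. One of four 92 mm square white inserts, two by two in any order, 95 mm apart, in a fixed steel tray (204 mm square, walls 24 mm high). Origin: centre of the insert's underside, 5 mm above the bench; axes along the tray's sides; cut-out centred; its dark floor is 3 mm, its upper face 21 mm above the origin.
- well_small_round: Insert with the small round cut-out, 50 mm diameter. One of four 92 mm square white inserts, two by two in any order, 95 mm apart, in a fixed steel tray (204 mm square, walls 24 mm high). Origin: centre of the insert's underside, 5 mm above the bench; axes along the tray's sides; cut-out centred; its dark floor is 3 mm, its upper face 21 mm above the origin.
- well_square: Insert with the square cut-out, 60 x 60 mm, sides along its x and y. One of four 92 mm square white inserts, two by two in any order, 95 mm apart, in a fixed steel tray (204 mm square, walls 24 mm high). Origin: centre of the insert's underside, 5 mm above the bench; axes along the tray's sides; cut-out centred; its dark floor is 3 mm, its upper face 21 mm above the origin.
- well_oblong: Insert with the oblong cut-out, 80 mm along its x by 48 mm along its y. One of four 92 mm square white inserts, two by two in any order, 95 mm apart, in a fixed steel tray (204 mm square, walls 24 mm high). Origin: centre of the insert's underside, 5 mm above the bench; axes along the tray's sides; cut-out centred; its dark floor is 3 mm, its upper face 21 mm above the origin.
Things that resemble listed ones, but are neither listed nor needed, are in the scene too. What is shaped like the square but yellow is not meant.

How it is judged:
By the outcome, as a careful person would: the job done as asked, in the order asked, and still so for the second after the job is handed in, with the robot touching nothing.
It also fails if it takes over 120 s, if anything falls off the work surface, if the arm or the gripper's body presses on something with over 40 N, if the wrist force passes 120 N, or if a joint passes its speed limit or range.

## Working session

There is one attempt and no reset: what is moved stays moved. The work goes in short steps, Python scripts to look and compute and a tool call to move; the robot and the scene stay as the last step left them, time stands still between calls to the robot, and variables do not carry over. Pictures are saved under pics/ and viewed, about 12 in all and at most 16, crops included, and the job is handed in when it is done.

Besides the shell and the picture viewer there is one more tool, called after "Request:" by a JSON object that holds its "op" and its "data". play_rows: Moves the arm, as the interface text tells. Its arguments: {"type":"object","properties":{"rows":{"type":"array"},"force":{"type":"number"}},"required":["rows"]}

```bash
ls; mkdir -p pics; python3 - <<'E'
from cell import manip
import cv2,numpy as np
print(manip.state())
for n in ("scene","side","wrist"):
    c=manip.calibration(n);print(n,c)
    cv2.imwrite(f"pics/{n}0.png",cv2.cvtColor(manip.read_camera(n),cv2.COLOR_RGB2BGR))
E
```

```text
pics
{'time_s': 0.0, 'q': array([-0.0681836 ,  0.4118823 , -0.0127304 ,  1.59704074,  0.00561408,
        1.13429308, -0.08221751]), 'qd': array([ 0.00010224, -0.00019882,  0.00071843,  0.00157587,  0.00054166,
       -0.00052556, -0.00038493]), 'tau': array([-2.92756195e-04, -5.87956166e+01,  6.41712137e-01, -2.91074431e+01,
       -5.37758670e-02,  1.83686998e-02,  1.53371734e-04]), 'eef_pos': array([ 6.24495284e-01, -4.61660928e-05,  2.21821307e-01]), 'ee_rot': array([-5.18051928e-04,  7.07101777e-01,  7.07111340e-01, -6.01511069e-04]), 'ft_force': array([-0.56727091, -0.05308277,  0.80077745]), 'ft_torque': array([-0.00745764,  0.02735832, -0.01231601]), 'finger_gap': 0.08790398196785285}
scene {'fovy': 48.12237626717452, 'cx': 320.38409044710716, 'cy': 206.5457949600497, 'dist': array([-0.05336117,  0.        ,  0.        ,  0.        ,  0.        ]), 'pose': array([[-0.65666891,  0.55921849, -0.50602433,  1.0213316 ],
       [ 0.75414805,  0.48081878, -0.44729634,  0.45982759],
       [-0.00683038, -0.67534286, -0.73747228,  0.80445806],
       [ 0.        ,  0.        ,  0.   
[... 262 characters left out ...]
    [-0.53044662, -0.57447727,  0.6233797 , -0.49556281],
       [-0.008445  , -0.73174428, -0.68152696,  0.60451399],
       [ 0.        ,  0.        ,  0.        ,  1.        ]])}
wrist {'fovy': 69.65030622550708, 'cx': 321.22227472799887, 'cy': 199.65514540544197, 'dist': array([-0.03365466,  0.        ,  0.        ,  0.        ,  0.        ]), 'mount': array([[-1.06386295e-04, -9.62137022e-01, -2.72566210e-01,
         7.30899624e-02],
       [ 9.99999939e-01, -1.19000797e-05, -3.48307229e-04,
        -9.41175251e-04],
       [ 3.31875721e-04, -2.72566230e-01,  9.62136965e-01,
        -1.62346715e-01],
       [ 0.00000000e+00,  0.00000000e+00,  0.00000000e+00,
         1.00000000e+00]])}
```

View pics/scene0.png

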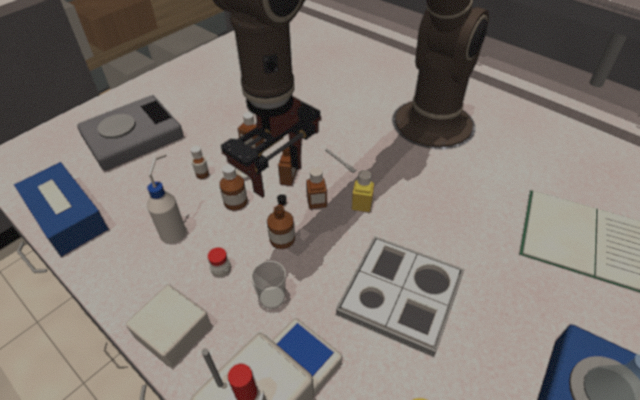

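View pics/side0.png

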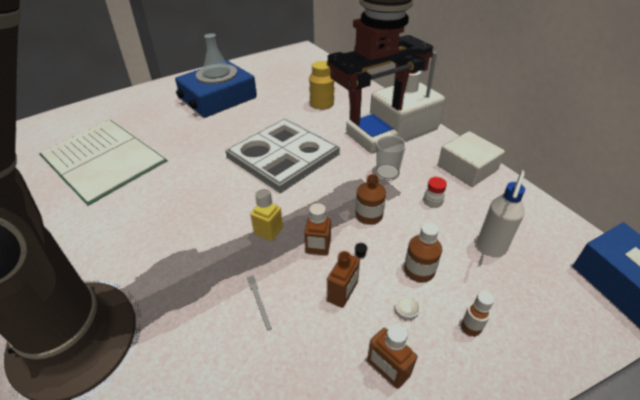

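Side view: square (317,230), open oblong (343,278), big round (423,252), small round (477,313), capped oblong (393,350), open round (370,198), yellow look-alike (266,215), tray (283,152).

```bash
cat > h.py <<'E'
from cell import manip
import cv2,numpy as np
from scipy.spatial.transform import Rotation as R
def K(c):
    f=200/np.tan(np.radians(c['fovy'])/2); return np.array([[f,0,c['cx']],[0,f,c['cy']],[0,0,1]])
def tool():
    s=manip.state();w,x,y,z=s['ee_rot'];T=np.eye(4);T[:3,:3]=R.from_quat([x,y,z,w]).as_matrix();T[:3,3]=s['eef_pos'];return T
def pose(n,T=None):
    c=manip.calibration(n); return c,(c['pose'] if n!='wrist' else (tool() if T is None else T)@c['mount'])
def ray(n,uv,T=None):
    c,P=pose(n,T);p=cv2.undistortPoints(np.float32(uv).reshape(-1,1,2),K(c),c['dist']).reshape(-1,2)
    d=np.c_[p,np.ones(len(p))]@P[:3,:3].T; return P[:3,3],d
def plane(n,uv,z,T=None):
    o,d=ray(n,uv,T); return (o+d*((z-o[2])/d[:,2])[:,None])
def proj(n,X,T=None):
    c,P=pose(n,T);Q=np.linalg.inv(P);X=np.atleast_2d(X).astype(float)
    return cv2.projectPoints(X,cv2.Rodrigues(Q[:3,:3])[0],Q[:3,3],K(c),c['dist'])[0].reshape(-1,2)
def save(n,f,crop=None,sc=1,pts=None):
    im=cv2.cvtColor(manip.read_camera(n),cv2.COLOR_RGB2BGR)
    if pts is not None:
        for p in pts: cv2.circle(im,(int(p[0]),int(p[1])),1,(0,255,0),-1)
    if crop: im=im[crop[1]:crop[3],crop[0]:crop[2]]
    cv2.imwrite('pics/'+f,cv2.resize(im,None,fx=sc,fy=sc,interpolation=cv2.INTER_CUBIC))
E
python3 - <<'E'
from h import *
H=dict(big_round=.114,small_round=.09,square=.104,oblong=.112,well_big_round=0,well_small_round=0,well_square=0,well_oblong=0)
for n in ("side",):
  manip.read_camera(n)
  for k in H:
    for b in manip.boxes_of(n,k)[:4]:
        l,t,r,bt=b['extent']; z=H[k]/2 if 'well' not in k else .02
        print(n,k,round(b['score'],2),np.round([l,t,r,bt]),plane(n,[[(l+r)/2,(t+bt)/2]],z)[0].round(3))
n='side'
print('tray corners top z=.024?',plane(n,[[227,152],[284,119],[338,152],[283,187]],.024).round(3))
for k,uv in dict(square=(318,211),oblong=(398,333),big_round=(429,231),small_round=(485,298)).items(): print(k,plane(n,[uv],H[k])[0].round(3))
for k,uv in dict(square=(317,174),big_round=(230,172),small_round=(196,154)).items(): print('scene',k,plane('scene',[uv],H[k])[0].round(3))
E
```

```text
side big_round 0.59 [403. 222. 442. 281.] [ 0.591 -0.201  0.057]
side small_round 0.95 [461. 293. 496. 338.] [ 0.586 -0.344  0.045]
side square 0.74 [250. 190. 284. 243.] [0.4   0.031 0.052]
side square 0.62 [306. 206. 328. 258.] [ 0.46  -0.056  0.052]
side oblong 0.67 [367. 324. 418. 389.] [ 0.423 -0.325  0.056]
side oblong 0.63 [402. 221. 442. 286.] [ 0.588 -0.204  0.056]
side well_big_round 0.75 [226. 132. 281. 166.] [0.489 0.296 0.02 ]
side well_small_round 0.87 [282. 132. 335. 165.] [0.605 0.22  0.02 ]
side well_square 0.63 [264. 121. 307. 146.] [0.588 0.311 0.02 ]
side well_oblong 0.87 [253. 147. 309. 183.] [0.516 0.199 0.02 ]
tray corners top z=.024? [[0.426 0.314 0.024]
 [0.617 0.373 0.024]
 [0.656 0.165 0.024]
 [0.481 0.121 0.024]]
square [ 0.465 -0.055  0.104]
oblong [ 0.428 -0.32   0.112]
big_round [ 0.59  -0.205  0.114]
small_round [ 0.586 -0.341  0.09 ]
scene square [ 0.47  -0.037  0.104]
scene big_round [ 0.601 -0.183  0.114]
scene small_round [ 0.598 -0.318  0.09 ]
```

View pics/wrist0.png

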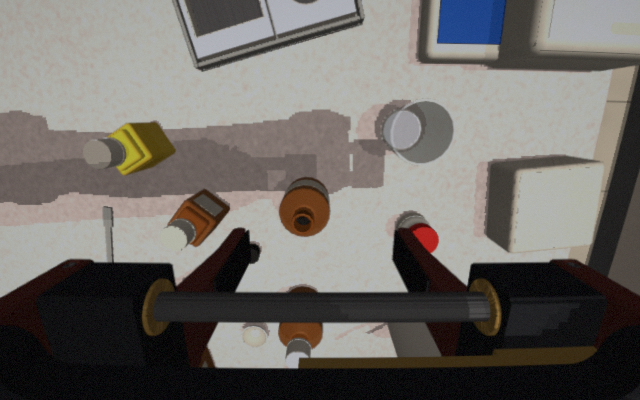

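Request:
{"op": "play_rows", "data": {"rows": [{"x":4,"y":-1,"z":-3},{"x":4,"y":-1,"z":-3},{"x":4,"y":-1,"z":-3},{"x":4,"y":-1},{"x":4,"y":-1}]}}

```text
validation failed for argument at $.ro...
```

Request:
{"op": "play_rows", "data": {"rows": [{"x":4,"y":-1},{"x":3,"y":-1},{},{}]}}

```text
validation failed for argument at $.ro...
```

```bash
cat > fit.py <<'E'
from h import *
from scipy.optimize import minimize
D=dict(big_round=('r',.06,.06,.114,.03),small_round=('r',.036,.036,.09,.026),square=('b',.046,.046,.104,.03),oblong=('b',.066,.034,.112,.028))
def circ(r):
    a=np.linspace(0,2*np.pi,40,endpoint=False);return np.c_[r*np.cos(a),r*np.sin(a)]
def parts(k):
    s,a,b,h,c=D[k]
    f=circ(a/2) if s=='r' else np.array([[1,1],[1,-1],[-1,-1],[-1,1]])*[a/2,b/2]
    st=lambda p,z0,z1:np.r_[np.c_[p,np.full(len(p),z0)],np.c_[p,np.full(len(p),z1)]]
    return [st(f,0,h-.034),st(circ(c/2-.004),h-.034,h-.022),st(circ(c/2),h-.022,h)]
def xf(P,p):
    M=R.from_euler('z',p[2]).as_matrix();return P@M.T+[p[0],p[1],0]
def render(k,p,n,T=None,S=3):
    m=np.zeros((400*S,640*S),np.uint8)
    for P in parts(k):
        cv2.fillConvexPoly(m,cv2.convexHull(np.round(proj(n,xf(P,p),T)*S).astype(np.int32)),1)
    return m
def fit(k,obs,p0,S=3,yaws=(0,)):
    obs=[(n,T,cv2.resize(m.astype(np.uint8)*255,None,fx=S,fy=S)>127) for n,T,m in obs]
    def cost(p):
        c=0
        for n,T,m in obs:
            r=render(k,p,n,T,S)>0;c+=1-(r&m).sum()/(r|m).sum()
        return c/len(obs)
    best=None
    for y in yaws:
        x0=np.array([p0[0],p0[1],y])
        r=minimize(cost,x0,method='Nelder-Mead',options=dict(initial_simplex=x0+np.array([[0,0,0],[.015,0,0],[0,.015,0],[0,0,.3]]),maxfev=120,xatol=2e-4))
        if best is None or r.fun<best.fun:best=r
    return best.x,best.fun
E
python3 - <<'E'
from fit import *
s=manip.state();print(s['eef_pos'])
P0=dict(big_round=(.595,-.195),small_round=(.59,-.33),square=(.467,-.046),oblong=(.428,-.32))
M={}
for n in('side','scene'):
    manip.read_camera(n)
    for k in D:
        X=np.r_[P0[k],D[k][3]/2];uv=proj(n,X)[0]
        ms=[o for o in manip.outline_of(n,k) if o['mask'][max(0,int(uv[1])-3):int(uv[1])+4,int(uv[0])-3:int(uv[0])+4].any()]
        if ms: M[n,k]=ms[0]['mask']; print(n,k,ms[0]['score'],ms[0]['mask'].sum())
for k in D:
    ya=(0,) if D[k][0]=='r' else ((0,.5,1.) if k=='square' else (0,.5,1,1.5,2,2.5))
    for ns in (('side','scene'),('side',),('scene',)):
        ob=[(n,None,M[n,k]) for n in ns if (n,k) in M]
        if len(ob)==len(ns): x,f=fit(k,ob,P0[k],yaws=ya);print(k,ns,x.round(4),round(f,3))
T=tool();np.save('T1.npy',T);save('wrist','wrist1.png')
E
```

```text
[ 6.24992103e-01 -3.48905510e-05  2.22669679e-01]
side big_round 0.98 1660
side small_round 0.64 909
side square 0.93 1139
side oblong 0.74 2103
scene big_round 0.62 951
scene small_round 0.69 407
scene square 0.86 752
scene oblong 0.54 332
big_round ('side', 'scene') [ 0.5947 -0.2003  0.3495] 0.124
big_round ('side',) [ 0.596  -0.2021  0.3216] 0.085
big_round ('scene',) [ 0.5948 -0.1968  0.3453] 0.099
small_round ('side', 'scene') [ 0.5853 -0.3415  0.0206] 0.133
small_round ('side',) [ 0.589  -0.3408  0.3208] 0.101
small_round ('scene',) [ 0.5862 -0.3377 -0.0034] 0.107Traceback (most recent call last):
  File "<stdin>", line 15, in <module>
  File "fit.py", line 28, in fit
    r=minimize(cost,x0,method='Nelder-Mead',options=dict(initial_simplex=x0+np.array([[0,0,0],[.015,0,0],[0,.015,0],[0,0,.3]]),maxfev=120,xatol=2e-4))
    res = _minimize_neldermead(fun, x0, args, callback, bounds=bounds,
                               **options)
    fxr = func(xr)
    fx = function(np.copy(x), *(wrapper_args + args))
  File "fit.py", line 23, in cost
    r=render(k,p,n,T,S)>0;c+=1-(r&m).sum()/(r|m).sum()
      ~~~~~~^^^^^^^^^^^
  File "fit.py", line 16, in render
    cv2.fillConvexPoly(m,cv2.convexHull(np.round(proj(n,xf(P,p),T)*S).astype(np.int32)),1)
                                                 ~~~~^^^^^^^^^^^^^
  File "h.py", line 16, in proj
    c,P=pose(n,T);Q=np.linalg.inv(P);X=np.atleast_2d(X).astype(float)
        ~~~~^^^^^
  File "h.py", line 9, in pose
    c=manip.calibration(n); return c,(c['pose'] if n!='wrist' else (tool() if T is None else T)@c['mount'])
ValueError: time passes only in moves, steps and waits
```

```bash
sed -i 's/^def K(c):/_C={}\ndef cal(n):\n    if n not in _C:_C[n]=manip.calibration(n)\n    return _C[n]\ndef K(c):/; s/c=manip.calibration(n); return/c=cal(n); return/' h.py; head -12 h.py
```

```text
from cell import manip
import cv2,numpy as np
from scipy.spatial.transform import Rotation as R
_C={}
def cal(n):
    if n not in _C:_C[n]=manip.calibration(n)
    return _C[n]
def K(c):
    f=200/np.tan(np.radians(c['fovy'])/2); return np.array([[f,0,c['cx']],[0,f,c['cy']],[0,0,1]])
def tool():
    s=manip.state();w,x,y,z=s['ee_rot'];T=np.eye(4);T[:3,:3]=R.from_quat([x,y,z,w]).as_matrix();T[:3,3]=s['eef_pos'];return T
def pose(n,T=None):
```

Request:
{"op": "play_rows", "data": {"rows": [{"grip":0,"x":4,"y":-1,"z":-3,"rx":0,"ry":0,"rz":0},{"grip":0,"x":4,"y":-1,"z":-3,"rx":0,"ry":0,"rz":0},{"grip":0,"x":4,"y":-1,"z":-3,"rx":0,"ry":0,"rz":0},{"grip":0,"x":4,"y":-1,"z":0,"rx":0,"ry":0,"rz":0},{"grip":0,"x":4,"y":-1,"z":0,"rx":0,"ry":0,"rz":0}]}}

```text
time_s: 1.6
eef_pos: [0.5764, 0.196, 0.3137]
ee_rot: [0.001, 0.712, 0.702, -0.001]
ft_force: [0.7, -0.4, -1.1]
finger_gap: 0.0878
```

Request:
{"op": "play_rows", "data": {"rows": [{"grip":0,"x":4,"y":-1,"z":0,"rx":0,"ry":0,"rz":0},{"grip":0,"x":3,"y":-1,"z":0,"rx":0,"ry":0,"rz":0},{"grip":0,"x":0,"y":0,"z":0,"rx":0,"ry":0,"rz":0}]}}

```text
time_s: 1.9
eef_pos: [0.5535, 0.2766, 0.3146]
ee_rot: [-0.0, 0.709, 0.705, 0.001]
ft_force: [-0.3, 0.2, -0.5]
finger_gap: 0.0877
```

```bash
python3 - <<'E'
from fit import *
import pickle
T=tool();np.save('T1.npy',T);save('wrist','wrist1.png')
for k in ('well_big_round','well_small_round','well_square','well_oblong'):
    for o in manip.outline_of('wrist',k)[:1]:
        m=o['mask'];v,u=np.nonzero(m);print(k,round(o['score'],2),o['extent'],plane('wrist',[[u.mean(),v.mean()]],.026,T)[0].round(4))
P0=dict(big_round=(.595,-.2),small_round=(.587,-.34),square=(.467,-.05),oblong=(.428,-.32))
M={}
for n in('side','scene'):
    manip.read_camera(n)
    for k in ('square','oblong'):
        X=np.r_[P0[k],D[k][3]/2];uv=proj(n,X)[0]
        ms=[o for o in manip.outline_of(n,k) if o['mask'][int(uv[1])-3:int(uv[1])+4,int(uv[0])-3:int(uv[0])+4].any()]
        if ms: M[n,k]=ms[0]['mask']; print(n,k,ms[0]['score'],ms[0]['mask'].sum())
for k in ('square','oblong'):
    ya=(0,.5,1.) if k=='square' else (0,.5,1,1.5,2,2.5)
    for ns in (('side','scene'),('side',)):
        ob=[(n,None,M[n,k]) for n in ns if (n,k) in M]
        if len(ob)==len(ns): x,f=fit(k,ob,P0[k],S=2,yaws=ya);print(k,ns,x.round(4),round(f,3))
E
```

```text
well_big_round 0.7 [245.9, 121.8, 320.1, 195.1] [0.4902 0.2914 0.026 ]
well_small_round 0.57 [319.0, 167.9, 386.8, 235.0] [0.6057 0.2245 0.026 ]
well_square 0.83 [303.6, 106.4, 376.7, 179.9] [0.5816 0.315  0.026 ]
well_oblong 0.71 [261.8, 179.8, 331.0, 243.9] [0.5138 0.2002 0.026 ]
side square 0.58 1177
side oblong 0.83 2121
scene square 0.73 684
scene oblong 0.82 794
square ('side', 'scene') [ 0.466  -0.0473  0.8704] 0.142
square ('side',) [ 0.4665 -0.05   -0.621 ] 0.085
oblong ('side', 'scene') [ 0.4252 -0.3186  1.5919] 0.135
oblong ('side',) [ 0.4272 -0.3202  1.6212] 0.111
```

View pics/wrist1.png

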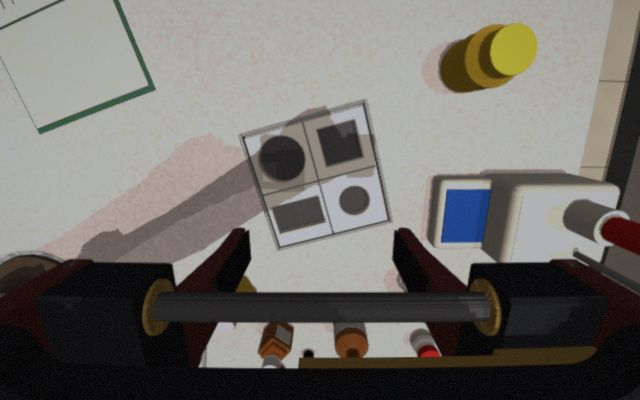

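Tray: corners near (241,136),(366,101),(391,221),(278,249); wells: big round (282,158), square (340,143), oblong (299,213), small (354,200).

```bash
python3 - <<'E'
from fit import *
T=np.load('T1.npy')
def rigid(A,B):
    a=A.mean(0);b=B.mean(0);H=(A-a).T@(B-b);t=np.arctan2(H[0,1]-H[1,0],H[0,0]+H[1,1]);return t,b
c=plane('wrist',[[241,136],[366,101],[391,221],[278,249]],.024,T)[:,:2]
print(c.round(4),np.linalg.norm(np.roll(c,-1,0)-c,axis=1).round(3))
A=np.array([[-1,1],[1,1],[1,-1],[-1,-1.]])
print('corners',rigid(A,c))
w=np.array([[.4902,.2914],[.5816,.315],[.6057,.2245],[.5138,.2002]])
print('wells',rigid(A,w),np.linalg.norm(np.roll(w,-1,0)-w,axis=1).round(3))
# dark cutout segmentation vs rendered fit
im=cv2.imread('pics/wrist1.png');g=cv2.cvtColor(im,cv2.COLOR_BGR2GRAY)
t,b=rigid(A,w);Rm=np.array([[np.cos(t),-np.sin(t)],[np.sin(t),np.cos(t)]])
ctr=b+(A*.0475)@Rm.T;print(ctr.round(4))
sh=[circ(.037),np.array([[1,1],[1,-1],[-1,-1],[-1,1]])*.03,circ(.025),np.array([[1,1],[1,-1],[-1,-1],[-1,1]])*[.04,.024]]
big=cv2.resize(im,None,fx=4,fy=4,interpolation=cv2.INTER_CUBIC)
for ct,s in zip(ctr,sh):
    p=s@Rm.T+ct;uv=proj('wrist',np.c_[p,np.full(len(p),.026)],T);cv2.polylines(big,[np.round(uv*4+1.5).astype(int)],True,(0,255,0),1)
p=b+(A*.102)@Rm.T;uv=proj('wrist',np.c_[p,np.full(4,.024)],T);cv2.polylines(big,[np.round(uv*4+1.5).astype(int)],True,(0,0,255),1)
cv2.imwrite('pics/tray.png',big[360:1020,930:1600][:600])
E
```

```text
[[0.4286 0.3249]
 [0.6202 0.3752]
 [0.6689 0.184 ]
 [0.4772 0.1339]] [0.198 0.197 0.198 0.197]
corners (np.float64(0.2526399250564737), array([0.5487367 , 0.25449795]))
wells (np.float64(0.2561635913852543), array([0.547825, 0.257775])) [0.094 0.094 0.095 0.094]
[[0.4898 0.2917]
 [0.5817 0.3158]
 [0.6058 0.2239]
 [0.5139 0.1998]]
```

View pics/tray.png

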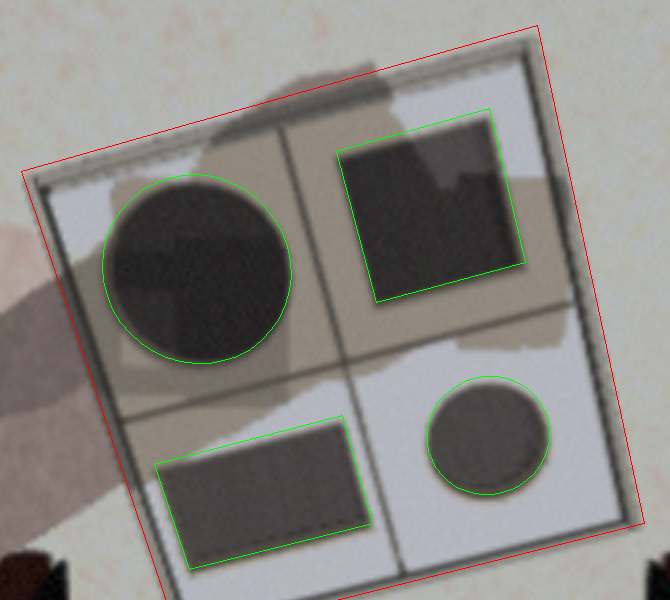

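Request:
{"op": "play_rows", "data": {"rows": [{"grip":0,"x":-4.7,"y":-1.2,"z":1,"rx":0,"ry":0,"rz":0},{"grip":0,"x":-4.7,"y":-1.2,"z":1,"rx":0,"ry":0,"rz":0},{"grip":0,"x":-4.7,"y":-1.2,"z":1,"rx":0,"ry":0,"rz":0},{"grip":0,"x":-4.7,"y":-1.2,"z":1,"rx":0,"ry":0,"rz":0},{"grip":0,"x":-4.7,"y":-1.3,"z":1,"rx":0,"ry":0,"rz":0}]}}

```text
time_s: 2.95
eef_pos: [0.4924, 0.0384, 0.2632]
ee_rot: [0.0, 0.709, 0.706, 0.002]
ft_force: [1.4, -0.6, 1.0]
finger_gap: 0.0878
```

Request:
{"op": "play_rows", "data": {"rows": [{"grip":0,"x":-4.5,"y":-1.3,"z":2,"rx":0,"ry":0,"rz":0},{"grip":0,"x":-4.5,"y":-1.3,"z":2,"rx":0,"ry":0,"rz":0},{"grip":0,"x":0,"y":0,"z":2,"rx":0,"ry":0,"rz":0},{"grip":0,"x":0,"y":0,"z":0,"rx":0,"ry":0,"rz":0}]}}

```text
time_s: 3.35
eef_pos: [0.4638, -0.0578, 0.2038]
ee_rot: [0.002, 0.713, 0.701, 0.003]
ft_force: [-0.2, 1.1, -0.5]
finger_gap: 0.0879
```

```bash
cat > look.py <<'E'
from fit import *
import sys
def look(k,p0,yaws,f,crop=None,sc=1):
    T=tool();im=cv2.cvtColor(manip.read_camera('wrist'),cv2.COLOR_RGB2BGR)
    uv=proj('wrist',[p0[0],p0[1],D[k][3]/2],T)[0]
    os=manip.outline_of('wrist',k);ms=[o for o in os if 0<=uv[1]<400 and o['mask'][max(0,int(uv[1])-4):int(uv[1])+5,max(0,int(uv[0])-4):int(uv[0])+5].any()]
    print('tcp',T[:3,3].round(4),'phi',round(np.arctan2(T[1,1],T[0,1]),4),[(round(o['score'],2),o['extent']) for o in os])
    big=cv2.resize(im,None,fx=2,fy=2)
    if ms:
        x,fv=fit(k,[('wrist',T,ms[0]['mask'])],p0,S=2,yaws=yaws);print(k,x.round(4),round(fv,3))
        c=cv2.findContours(render(k,x,'wrist',T,2),cv2.RETR_EXTERNAL,cv2.CHAIN_APPROX_NONE)[0];cv2.drawContours(big,c,-1,(0,255,0),1)
        for P in parts(k)[:1]+parts(k)[2:]:
            n=len(P)//2
            for h in(P[:n],P[n:]): cv2.polylines(big,[np.round(proj('wrist',xf(h,x),T)*2).astype(int)],True,(255,255,0),1)
    u,v=(uv*2).astype(int);u=np.clip(u,200,1080);v=np.clip(v,200,600)
    cv2.imwrite('pics/'+f,big[v-200:v+200,u-200:u+200])
    return T
E
python3 - <<'E'
from look import *
look('square',(.466,-.048),(0,.5,1),'sq1.png')
E
```

```text
tcp [ 0.4638 -0.0578  0.2038] phi -0.0165 [(0.78, [226.0, 64.0, 295.4, 127.8]), (0.68, [293.1, 148.1, 353.0, 206.6]), (0.3, [406.1, 134.9, 482.5, 192.5])]
square [ 0.4655 -0.0481  0.9022] 0.097
```

View pics/sq1.png

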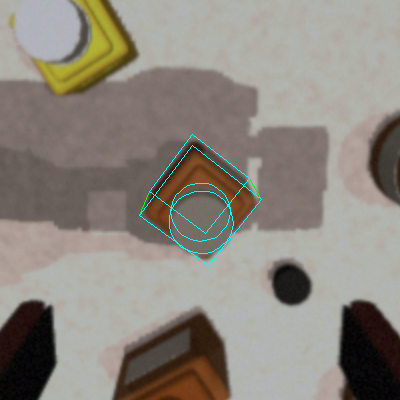

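Square fit is good; the yellow look-alike is at upper left, open oblong below. Aligning and descending.

Request:
{"op": "play_rows", "data": {"rows": [{"grip":0.4,"x":1.0,"y":0.2,"z":1,"rx":0,"ry":0,"rz":0},{"grip":0.4,"x":0,"y":0,"z":1,"rx":0,"ry":0,"rz":0.14},{"grip":0.4,"x":0,"y":0,"z":1,"rx":0,"ry":0,"rz":0.14},{"grip":0.4,"x":0,"y":0,"z":1,"rx":0,"ry":0,"rz":0.14},{"grip":0.4,"x":0,"y":0,"z":1,"rx":0,"ry":0,"rz":0.14}]}}

```text
time_s: 3.95
eef_pos: [0.4745, -0.038, 0.1581]
ee_rot: [0.003, 0.88, 0.474, 0.009]
ft_force: [-0.2, 0.6, -0.3]
finger_gap: 0.0537
```

Request:
{"op": "play_rows", "data": {"rows": [{"grip":0.4,"x":0,"y":0,"z":0,"rx":0,"ry":0,"rz":0.12},{"grip":0.4,"x":0,"y":0,"z":0,"rx":0,"ry":0,"rz":0}]}}

```text
time_s: 4.15
eef_pos: [0.4754, -0.0338, 0.1571]
ee_rot: [0.002, 0.908, 0.419, 0.01]
ft_force: [0.2, -0.3, 0.4]
finger_gap: 0.0526
```

```bash
cat > d.py <<'E'
from h import *
def go(x,y,z,phi):
    T=tool();p=T[:3,:3].T@(np.array([x,y,z])-T[:3,3]);a=np.arctan2(T[1,1],T[0,1])
    d=(phi-a+np.pi)%(2*np.pi)-np.pi
    print('tcp',T[:3,3].round(4),'phi',a.round(3),'tool cm',(p*100).round(2),'rz',round(-d,3),'tilt',T[:2,2].round(4),'q7',manip.state()['q'][6].round(2))
E
python3 -c "
from d import *
go(.4655,-.048,.074,-.67)"
```

```text
tcp [ 0.4754 -0.0338  0.1571] phi -0.705 tool cm [-1.85  0.08  8.28] rz -0.035 tilt [0.0189 0.0047] q7 -0.69
```

```bash
cat > d.py <<'E'
from h import *
def go(x,y,z,phi):
    T=tool();p=T[:3,:3].T@(np.array([x,y,z])-T[:3,3]);a=np.arctan2(T[1,1],T[0,1])
    yv=np.array([np.cos(phi),np.sin(phi),0]);zv=np.array([0,0,-1.]);G=np.c_[np.cross(yv,zv),yv,zv]
    rv=R.from_matrix(T[:3,:3].T@G).as_rotvec()
    s=manip.state();print('tcp',T[:3,3].round(4),'phi',a.round(3),'| tool cm',(p*100).round(2),'rv',rv.round(3),'q7',s['q'][6].round(2),'f',s['ft_force'].round(1),'gap',round(s['finger_gap'],4))
E
python3 -c "
from d import *
go(.4655,-.048,.074,-.67)"
```

```text
tcp [ 0.4754 -0.0338  0.1571] phi -0.705 | tool cm [-1.85  0.08  8.28] rv [ 0.012 -0.016 -0.035] q7 -0.69 f [ 0.2 -0.3  0.4] gap 0.0526
```

Request:
{"op": "play_rows", "data": {"rows": [{"grip":0.4,"x":-1.9,"y":0.1,"z":0,"rx":0.012,"ry":-0.016,"rz":-0.035},{"grip":0.4,"x":0,"y":0,"z":2,"rx":0,"ry":0,"rz":0},{"grip":0.4,"x":0,"y":0,"z":1,"rx":0,"ry":0,"rz":0}]}}

```text
time_s: 4.45
eef_pos: [0.4669, -0.0445, 0.128]
ee_rot: [0.001, 0.896, 0.444, 0.002]
ft_force: [-0.3, 0.6, 0.1]
finger_gap: 0.0527
```

```bash
python3 -c "
from d import *
go(.4655,-.048,.074,-.67)"
```

```text
tcp [ 0.4669 -0.0445  0.128 ] phi -0.651 | tool cm [-0.38  0.09  5.4 ] rv [ 0.003 -0.003  0.019] q7 -0.61 f [-0.3  0.6  0.1] gap 0.0527
```

Request:
{"op": "play_rows", "data": {"rows": [{"grip":0.4,"x":-0.3,"y":0.1,"z":2,"rx":0,"ry":0,"rz":0.01},{"grip":0.4,"x":0,"y":0,"z":2,"rx":0,"ry":0,"rz":0},{"grip":0.4,"x":0,"y":0,"z":1.2,"rx":0,"ry":0,"rz":0},{"grip":0.4,"x":0,"y":0,"z":0,"rx":0,"ry":0,"rz":0}]}}

```text
time_s: 4.85
eef_pos: [0.4682, -0.0436, 0.0742]
ee_rot: [0.0, 0.895, 0.446, 0.003]
ft_force: [0.5, 0.3, 0.7]
finger_gap: 0.0527
```

```bash
python3 -c "
from d import *
go(.4655,-.048,.074,-.67)"
```

```text
tcp [ 0.4682 -0.0436  0.0742] phi -0.646 | tool cm [-0.51  0.05  0.02] rv [ 0.004 -0.006  0.024] q7 -0.59 f [0.5 0.3 0.7] gap 0.0527
```

Request:
{"op": "play_rows", "data": {"force": 20, "rows": [{"grip":0.4,"x":-0.6,"y":0.05,"z":0,"rx":0,"ry":0,"rz":0.02},{"grip":1,"x":0,"y":0,"z":0,"rx":0,"ry":0,"rz":0},{"grip":1,"x":0,"y":0,"z":0,"rx":0,"ry":0,"rz":0},{"grip":1,"x":0,"y":0,"z":0,"rx":0,"ry":0,"rz":0},{"grip":1,"x":0,"y":0,"z":0,"rx":0,"ry":0,"rz":0}]}}

```text
time_s: 5.35
eef_pos: [0.4667, -0.0481, 0.0766]
ee_rot: [0.001, 0.899, 0.438, 0.005]
ft_force: [-0.5, 0.2, -1.1]
finger_gap: 0.0294
```

```bash
python3 -c "
from d import *
go(.4655,-.048,.074,-.67)"
```

```text
tcp [ 0.4667 -0.0481  0.0766] phi -0.663 | tool cm [-0.07 -0.1   0.26] rv [ 0.006 -0.009  0.007] q7 -0.6 f [-0.5  0.2 -1.1] gap 0.0294
```

Request:
{"op": "play_rows", "data": {"rows": [{"grip":1,"x":0,"y":0,"z":-3,"rx":0,"ry":0,"rz":0},{"grip":1,"x":0,"y":0,"z":-4.5,"rx":0,"ry":0,"rz":-0.1},{"grip":1,"x":0,"y":0,"z":-4,"rx":0,"ry":0,"rz":-0.14},{"grip":1,"x":0,"y":0,"z":-3,"rx":0,"ry":0,"rz":-0.14},{"grip":1,"x":0,"y":0,"z":0,"rx":0,"ry":0,"rz":-0.14}]}}

```text
time_s: 5.85
eef_pos: [0.4637, -0.0484, 0.2267]
ee_rot: [0.002, 0.75, 0.661, 0.003]
ft_force: [0.4, 0.1, -2.1]
finger_gap: 0.0297
```

Request:
{"op": "play_rows", "data": {"rows": [{"grip":1,"x":0,"y":0,"z":0,"rx":0,"ry":0,"rz":-0.14},{"grip":1,"x":0,"y":0,"z":0,"rx":0,"ry":0,"rz":-0.14},{"grip":1,"x":0,"y":0,"z":0,"rx":0,"ry":0,"rz":-0.1},{"grip":1,"x":0,"y":0,"z":0,"rx":0,"ry":0,"rz":0}]}}

```text
time_s: 6.25
eef_pos: [0.4638, -0.0484, 0.2291]
ee_rot: [0.004, 0.604, 0.797, 0.004]
ft_force: [-0.8, 0.4, -1.9]
finger_gap: 0.0299
```

```bash
python3 -c "
from d import *
go(.582,.314,.22,.254)"
```

```text
tcp [ 0.4638 -0.0484  0.2291] phi 0.274 | tool cm [31.69 21.17  1.11] rv [0.011 0.001 0.02 ] q7 0.28 f [-0.8  0.4 -1.9] gap 0.0299
```

Request:
{"op": "play_rows", "data": {"rows": [{"grip":1,"x":2.5,"y":1.7,"z":0,"rx":0,"ry":0,"rz":0.01},{"grip":1,"x":4,"y":2.7,"z":0.2,"rx":0.005,"ry":0,"rz":0},{"grip":1,"x":4,"y":2.7,"z":0.2,"rx":0,"ry":0,"rz":0},{"grip":1,"x":4,"y":2.7,"z":0.2,"rx":0,"ry":0,"rz":0},{"grip":1,"x":4,"y":2.7,"z":0,"rx":0,"ry":0,"rz":0}]}}

```text
time_s: 6.75
eef_pos: [0.5396, 0.1596, 0.2239]
ee_rot: [0.003, 0.621, 0.784, 0.001]
ft_force: [2.0, -1.1, -1.6]
finger_gap: 0.0296
```

Request:
{"op": "play_rows", "data": {"rows": [{"grip":1,"x":4,"y":2.7,"z":0,"rx":0,"ry":0,"rz":0},{"grip":1,"x":4,"y":2.7,"z":0,"rx":0,"ry":0,"rz":0},{"grip":1,"x":3,"y":2,"z":0,"rx":0,"ry":0,"rz":0},{"grip":1,"x":0,"y":0,"z":0,"rx":0,"ry":0,"rz":0}]}}

```text
time_s: 7.15
eef_pos: [0.5869, 0.2966, 0.2216]
ee_rot: [0.002, 0.624, 0.782, 0.001]
ft_force: [-0.7, 0.0, -2.4]
finger_gap: 0.0294
```

```bash
python3 -c "
from d import *
go(.582,.314,.12,.254)
save('wrist','w2.png')"
```

```text
tcp [0.5869 0.2966 0.2216] phi 0.223 | tool cm [ 1.82 -0.13 10.16] rv [ 0.004  0.001 -0.031] q7 -0.37 f [-0.7  0.  -2.4] gap 0.0294
```

View pics/w2.png

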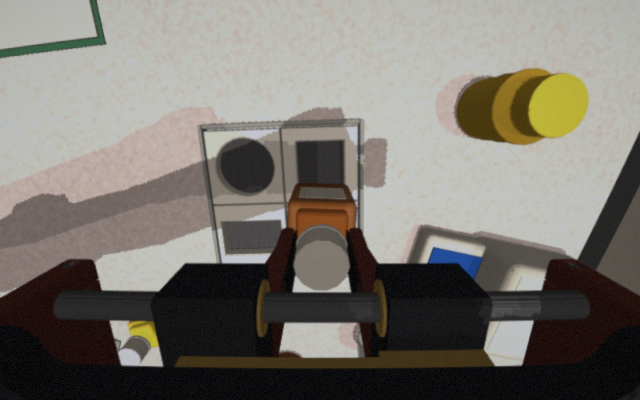

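Bottle (322,215) hangs straight and aligned, just short of the square well (320,163). Correct and lower.

Request:
{"op": "play_rows", "data": {"rows": [{"grip":1,"x":2.0,"y":-0.1,"z":0,"rx":0,"ry":0,"rz":-0.03},{"grip":1,"x":0,"y":0,"z":2,"rx":0,"ry":0,"rz":0},{"grip":1,"x":0,"y":0,"z":3,"rx":0,"ry":0,"rz":0},{"grip":1,"x":0,"y":0,"z":2,"rx":0,"ry":0,"rz":0},{"grip":1,"x":0,"y":0,"z":0,"rx":0,"ry":0,"rz":0}]}}

```text
time_s: 7.7
eef_pos: [0.5808, 0.309, 0.1502]
ee_rot: [0.003, 0.616, 0.787, -0.001]
ft_force: [-0.7, 0.2, -2.4]
finger_gap: 0.0295
```

```bash
python3 -c "
from d import *
go(.582,.314,.087,.254)"
```

```text
tcp [0.5808 0.309  0.1502] phi 0.243 | tool cm [0.49 0.21 6.32] rv [ 0.003  0.006 -0.012] q7 -0.39 f [-0.7  0.2 -2.4] gap 0.0295
```

Request:
{"op": "play_rows", "data": {"rows": [{"grip":1,"x":0.7,"y":0.3,"z":0,"rx":0,"ry":0,"rz":-0.015},{"grip":1,"x":0.2,"y":0,"z":2,"rx":0,"ry":0,"rz":0},{"grip":1,"x":0,"y":0,"z":2,"rx":0,"ry":0,"rz":0},{"grip":1,"x":0,"y":0,"z":1,"rx":0,"ry":0,"rz":0},{"grip":1,"x":0,"y":0,"z":0,"rx":0,"ry":0,"rz":0}]}}

```text
time_s: 8.2
eef_pos: [0.5849, 0.3199, 0.106]
ee_rot: [0.005, 0.611, 0.792, 0.003]
ft_force: [-0.1, 0.1, -1.2]
finger_gap: 0.0292
```

```bash
python3 -c "
from d import *
go(.582,.314,.0846,.254)"
```

```text
tcp [0.5849 0.3199 0.106 ] phi 0.256 | tool cm [-0.48 -0.45  2.14] rv [0.011 0.004 0.002] q7 -0.39 f [-0.1  0.1 -1.2] gap 0.0292
```

Request:
{"op": "play_rows", "data": {"rows": [{"grip":1,"x":-0.45,"y":-0.4,"z":0,"rx":0.01,"ry":0,"rz":0},{"grip":1,"x":0,"y":0,"z":0,"rx":0,"ry":0,"rz":0}]}}

```text
time_s: 8.4
eef_pos: [0.5829, 0.3147, 0.1082]
ee_rot: [0.002, 0.611, 0.792, -0.0]
ft_force: [0.2, 0.0, -1.6]
finger_gap: 0.0296
```

```bash
python3 -c "
from d import *
go(.582,.314,.0846,.254)"
```

```text
tcp [0.5829 0.3147 0.1082] phi 0.256 | tool cm [-0.03 -0.1   2.36] rv [0.002 0.003 0.002] q7 -0.38 f [ 0.2  0.  -1.6] gap 0.0296
```

Request:
{"op": "play_rows", "data": {"rows": [{"grip":1,"x":0,"y":0,"z":0.9,"rx":0,"ry":0,"rz":0},{"grip":1,"x":0,"y":0,"z":0.7,"rx":0,"ry":0,"rz":0},{"grip":1,"x":0,"y":0,"z":0.4,"rx":0,"ry":0,"rz":0},{"grip":1,"x":0,"y":0,"z":0.3,"rx":0,"ry":0,"rz":0}]}}

```text
time_s: 8.8
eef_pos: [0.5843, 0.315, 0.0859]
ee_rot: [0.003, 0.611, 0.791, 0.002]
ft_force: [0.1, 0.0, -1.8]
finger_gap: 0.0293
```

```bash
python3 -c "
from d import *
go(.582,.314,.0846,.254)"
```

```text
tcp [0.5843 0.315  0.0859] phi 0.255 | tool cm [-0.03 -0.25  0.13] rv [0.006 0.002 0.001] q7 -0.39 f [ 0.1  0.  -1.8] gap 0.0293
```

Request:
{"op": "play_rows", "data": {"rows": [{"grip":1,"x":0,"y":-0.1,"z":0.25,"rx":0,"ry":0,"rz":0},{"grip":1,"x":0,"y":0,"z":0.15,"rx":0,"ry":0,"rz":0}]}}

```text
time_s: 9.0
eef_pos: [0.5844, 0.3144, 0.0843]
ee_rot: [0.004, 0.612, 0.791, 0.002]
ft_force: [-6.0, -3.0, 15.2]
finger_gap: 0.0297
```

Request:
{"op": "play_rows", "data": {"rows": [{"grip":1,"x":0,"y":0,"z":-0.1,"rx":0,"ry":0,"rz":0},{"grip":0.4,"x":0,"y":0,"z":0,"rx":0,"ry":0,"rz":0},{"grip":0.4,"x":0,"y":0,"z":0,"rx":0,"ry":0,"rz":0},{"grip":0.4,"x":0,"y":0,"z":-1,"rx":0,"ry":0,"rz":0},{"grip":0.4,"x":0,"y":0,"z":-4,"rx":0,"ry":0,"rz":0}]}}

```text
time_s: 9.5
eef_pos: [0.5813, 0.313, 0.1317]
ee_rot: [0.002, 0.611, 0.791, -0.002]
ft_force: [0.3, 0.3, 0.4]
finger_gap: 0.0524
```

Request:
{"op": "play_rows", "data": {"rows": [{"grip":0.4,"x":0,"y":0,"z":-4.5,"rx":0,"ry":0,"rz":0},{"grip":0,"x":0,"y":0,"z":-4.5,"rx":0,"ry":0,"rz":0.14},{"grip":0,"x":0,"y":0,"z":0,"rx":0,"ry":0,"rz":0.11},{"grip":0,"x":0,"y":0,"z":0,"rx":0,"ry":0,"rz":0}]}}

```text
time_s: 9.9
eef_pos: [0.5829, 0.315, 0.2331]
ee_rot: [0.003, 0.708, 0.706, 0.003]
ft_force: [0.7, 0.6, -1.0]
finger_gap: 0.0733
```

```bash
python3 -c "
from d import *
go(.595,-.21,.21,0)
save('scene','s2.png')
save('wrist','w3.png',(160,60,480,300),2)"
```

```text
tcp [0.5829 0.315  0.2331] phi -0.002 | tool cm [-52.49   1.32   2.3 ] rv [ 0.008 -0.    -0.002] q7 -0.6 f [ 0.7  0.6 -1. ] gap 0.0733
```

View pics/w3.png

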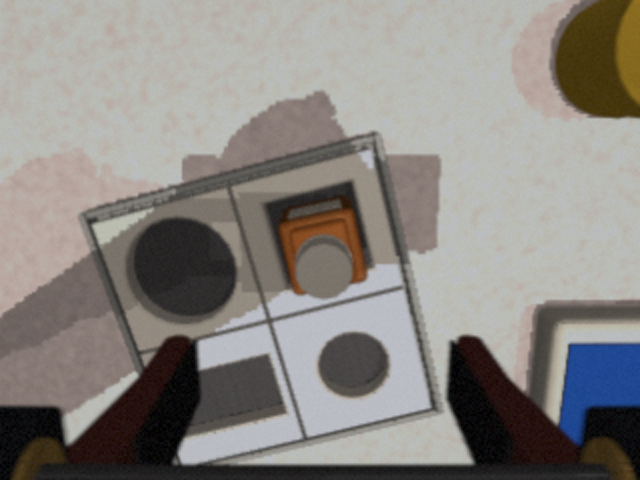

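Square stands in its well (crop 323,240). Next: big round.

Request:
{"op": "play_rows", "data": {"rows": [{"grip":0,"x":-3,"y":0.1,"z":0,"rx":0,"ry":0,"rz":0},{"grip":0,"x":-4.9,"y":0.1,"z":0,"rx":0.008,"ry":0,"rz":0},{"grip":0,"x":-4.9,"y":0.1,"z":0.2,"rx":0,"ry":0,"rz":0},{"grip":0,"x":-4.9,"y":0.1,"z":0.2,"rx":0,"ry":0,"rz":0},{"grip":0,"x":-4.9,"y":0.1,"z":0.2,"rx":0,"ry":0,"rz":0}]}}

```text
time_s: 10.5
eef_pos: [0.5864, 0.0925, 0.2196]
ee_rot: [-0.004, 0.695, 0.719, -0.003]
ft_force: [1.7, -0.2, 0.8]
finger_gap: 0.088
```

Request:
{"op": "play_rows", "data": {"rows": [{"grip":0,"x":-4.9,"y":0.1,"z":0.2,"rx":0,"ry":0,"rz":0},{"grip":0,"x":-4.9,"y":0.1,"z":0.2,"rx":0,"ry":0,"rz":0},{"grip":0,"x":-4.9,"y":0.1,"z":0.2,"rx":0,"ry":0,"rz":0},{"grip":0,"x":-4.9,"y":0.1,"z":0.2,"rx":0,"ry":0,"rz":0},{"grip":0,"x":-4.9,"y":0.1,"z":0,"rx":0,"ry":0,"rz":0}]}}

```text
time_s: 11.0
eef_pos: [0.5969, -0.1567, 0.2051]
ee_rot: [-0.008, 0.688, 0.725, -0.006]
ft_force: [0.5, 0.1, 0.2]
finger_gap: 0.088
```

Request:
{"op": "play_rows", "data": {"rows": [{"grip":0.4,"x":-4,"y":0.1,"z":0,"rx":0,"ry":0,"rz":0},{"grip":0.4,"x":-2,"y":0,"z":0,"rx":0,"ry":0,"rz":0},{"grip":0.4,"x":0,"y":0,"z":0,"rx":0,"ry":0,"rz":0}]}}

```text
time_s: 11.3
eef_pos: [0.5969, -0.2287, 0.2006]
ee_rot: [-0.01, 0.689, 0.725, -0.01]
ft_force: [-1.3, -0.8, -0.1]
finger_gap: 0.0672
```

```bash
python3 -c "
from look import *; from d import *
look('big_round',(.595,-.2),(0,),'br1.png')
go(.595,-.2,.084,0)"
```

```text
tcp [ 0.5969 -0.2287  0.2006] phi 0.0503 [(0.68, [296.1, 131.2, 354.4, 190.8])]
big_round [ 0.5957 -0.1991  0.0788] 0.08
tcp [ 0.5976 -0.2245  0.2007] phi 0.053 | tool cm [ 2.42  0.2  11.68] rv [-0.028 -0.002  0.053] q7 0.36 f [ 0.1  0.5 -0.3] gap 0.0593
```

View pics/br1.png

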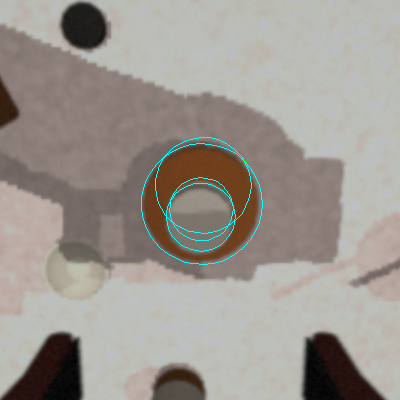

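Capped big round confirmed at (.5957,-.199). Grasp.

Request:
{"op": "play_rows", "data": {"rows": [{"grip":0.4,"x":2.5,"y":0.1,"z":1,"rx":-0.028,"ry":0,"rz":0.05},{"grip":0.4,"x":0,"y":0,"z":2,"rx":0,"ry":0,"rz":0},{"grip":0.4,"x":0,"y":0,"z":1,"rx":0,"ry":0,"rz":0},{"grip":0.4,"x":0,"y":0,"z":0,"rx":0,"ry":0,"rz":0}]}}

```text
time_s: 11.8
eef_pos: [0.598, -0.1889, 0.159]
ee_rot: [-0.002, 0.702, 0.712, 0.003]
ft_force: [-0.2, -0.2, -0.7]
finger_gap: 0.0527
```

```bash
python3 -c "
from d import *
go(.5955,-.1995,.084,0)"
```

```text
tcp [ 0.598  -0.1889  0.159 ] phi 0.015 | tool cm [-1.11 -0.27  7.49] rv [ 0.001 -0.007  0.015] q7 0.28 f [-0.2 -0.2 -0.7] gap 0.0527
```

Request:
{"op": "play_rows", "data": {"rows": [{"grip":0.4,"x":-1.1,"y":-0.3,"z":0,"rx":0,"ry":-0.007,"rz":0.01},{"grip":0.4,"x":0,"y":0,"z":1.5,"rx":0,"ry":0,"rz":0},{"grip":0.4,"x":0,"y":0,"z":0,"rx":0,"ry":0,"rz":0}]}}

```text
time_s: 12.1
eef_pos: [0.5959, -0.1995, 0.144]
ee_rot: [0.001, 0.704, 0.71, 0.0]
ft_force: [0.0, 0.6, -0.4]
finger_gap: 0.0529
```

```bash
python3 -c "
from d import *
go(.5955,-.1995,.084,0)"
```

```text
tcp [ 0.5959 -0.1995  0.144 ] phi 0.008 | tool cm [ 0.   -0.06  6.  ] rv [0.002 0.001 0.008] q7 0.29 f [ 0.   0.6 -0.4] gap 0.0529
```

Request:
{"op": "play_rows", "data": {"rows": [{"grip":0.4,"x":0,"y":0,"z":2,"rx":0,"ry":0,"rz":0},{"grip":0.4,"x":0,"y":0,"z":2.5,"rx":0,"ry":0,"rz":0},{"grip":0.4,"x":0,"y":0,"z":1.4,"rx":0,"ry":0,"rz":0},{"grip":0.4,"x":0,"y":0,"z":0,"rx":0,"ry":0,"rz":0}]}}

```text
time_s: 12.5
eef_pos: [0.5973, -0.2013, 0.0845]
ee_rot: [0.002, 0.705, 0.709, 0.001]
ft_force: [-0.6, -0.1, -0.2]
finger_gap: 0.0526
```

Request:
{"op": "play_rows", "data": {"force": 20, "rows": [{"grip":1,"x":0,"y":0,"z":0,"rx":0,"ry":0,"rz":0},{"grip":1,"x":0,"y":0,"z":0,"rx":0,"ry":0,"rz":0},{"grip":1,"x":0,"y":0,"z":0,"rx":0,"ry":0,"rz":0},{"grip":1,"x":0,"y":0,"z":0,"rx":0,"ry":0,"rz":0}]}}

```text
time_s: 12.9
eef_pos: [0.5986, -0.2021, 0.0872]
ee_rot: [0.004, 0.705, 0.709, 0.002]
ft_force: [0.4, 0.1, -1.7]
finger_gap: 0.0298
```

```bash
python3 -c "
from d import *
go(.49,.29,.24,0)"
```

```text
tcp [ 0.5986 -0.2021  0.0872] phi 0.005 | tool cm [ 49.23 -10.49 -15.49] rv [0.008 0.003 0.005] q7 0.29 f [ 0.4  0.1 -1.7] gap 0.0298
```

Request:
{"op": "play_rows", "data": {"rows": [{"grip":1,"x":0,"y":0,"z":-3,"rx":0,"ry":0,"rz":0},{"grip":1,"x":0,"y":0,"z":-4.5,"rx":0,"ry":0,"rz":0},{"grip":1,"x":0,"y":0,"z":-4.5,"rx":0.008,"ry":0,"rz":0},{"grip":1,"x":0,"y":0,"z":-3,"rx":0,"ry":0,"rz":0},{"grip":1,"x":2,"y":-0.4,"z":0,"rx":0,"ry":0,"rz":0}]}}

```text
time_s: 13.4
eef_pos: [0.592, -0.1842, 0.2424]
ee_rot: [0.0, 0.707, 0.708, -0.002]
ft_force: [1.4, -0.4, -2.8]
finger_gap: 0.0296
```

Request:
{"op": "play_rows", "data": {"rows": [{"grip":1,"x":4,"y":-0.8,"z":0,"rx":0,"ry":0,"rz":0},{"grip":1,"x":4.8,"y":-1,"z":0,"rx":0,"ry":0,"rz":0},{"grip":1,"x":4.8,"y":-1,"z":0,"rx":0,"ry":0,"rz":0},{"grip":1,"x":4.8,"y":-1,"z":0,"rx":0,"ry":0,"rz":0},{"grip":1,"x":4.8,"y":-1,"z":0,"rx":0,"ry":0,"rz":0}]}}

```text
time_s: 13.9
eef_pos: [0.5435, 0.0481, 0.2448]
ee_rot: [0.004, 0.711, 0.703, -0.001]
ft_force: [0.9, 0.6, -1.7]
finger_gap: 0.0294
```

```bash
python3 -c "
from d import *
go(.49,.2875,.23,0)"
```

```text
tcp [0.5435 0.0481 0.2448] phi -0.01 | tool cm [23.89 -5.61  1.3 ] rv [ 0.004  0.007 -0.01 ] q7 -0.2 f [ 0.9  0.6 -1.7] gap 0.0294
```

Request:
{"op": "play_rows", "data": {"rows": [{"grip":1,"x":4.8,"y":-1.1,"z":0,"rx":0,"ry":0,"rz":0},{"grip":1,"x":4.8,"y":-1.1,"z":0,"rx":0,"ry":0.007,"rz":0},{"grip":1,"x":4.8,"y":-1.1,"z":0,"rx":0,"ry":0,"rz":-0.01},{"grip":1,"x":4.8,"y":-1.1,"z":0,"rx":0,"ry":0,"rz":0},{"grip":1,"x":3,"y":-0.8,"z":0,"rx":0,"ry":0,"rz":0}]}}

```text
time_s: 14.4
eef_pos: [0.4891, 0.277, 0.2464]
ee_rot: [0.002, 0.706, 0.708, 0.004]
ft_force: [-0.8, 0.3, -2.5]
finger_gap: 0.0296
```

Request:
{"op": "play_rows", "data": {"rows": [{"grip":1,"x":0,"y":0,"z":0,"rx":0,"ry":0,"rz":0}]}}

```text
time_s: 14.5
eef_pos: [0.4866, 0.2826, 0.2466]
ee_rot: [0.0, 0.703, 0.711, 0.004]
ft_force: [-0.1, -0.5, -2.4]
finger_gap: 0.0295
```

```bash
python3 -c "
from d import *
go(.49,.2875,.0952,0)"
```

```text
tcp [0.4866 0.2826 0.2466] phi 0.01 | tool cm [ 0.41  0.25 15.15] rv [ 0.006 -0.005  0.01 ] q7 -0.65 f [-0.1 -0.5 -2.4] gap 0.0295
```

Request:
{"op": "play_rows", "data": {"rows": [{"grip":1,"x":0.4,"y":0.3,"z":2,"rx":0.006,"ry":-0.005,"rz":0.01},{"grip":1,"x":0,"y":0,"z":3.5,"rx":0,"ry":0,"rz":0},{"grip":1,"x":0,"y":0,"z":3.5,"rx":0,"ry":0,"rz":0},{"grip":1,"x":0,"y":0,"z":3,"rx":0,"ry":0,"rz":0},{"grip":1,"x":0,"y":0,"z":0,"rx":0,"ry":0,"rz":0}]}}

```text
time_s: 15.0
eef_pos: [0.4918, 0.2828, 0.1195]
ee_rot: [0.001, 0.709, 0.705, -0.0]
ft_force: [-0.4, -0.5, -2.3]
finger_gap: 0.0294
```

```bash
python3 -c "
from d import *
go(.49,.2875,.0952,0)"
```

```text
tcp [0.4918 0.2828 0.1195] phi -0.006 | tool cm [ 0.47 -0.19  2.43] rv [ 0.002  0.002 -0.006] q7 -0.69 f [-0.4 -0.5 -2.3] gap 0.0294
```

Request:
{"op": "play_rows", "data": {"rows": [{"grip":1,"x":0.5,"y":-0.2,"z":0,"rx":0,"ry":0,"rz":0},{"grip":1,"x":0,"y":0,"z":0,"rx":0,"ry":0,"rz":0},{"grip":1,"x":0,"y":0,"z":0.9,"rx":0,"ry":0,"rz":0},{"grip":1,"x":0,"y":0,"z":0.7,"rx":0,"ry":0,"rz":0},{"grip":1,"x":0,"y":0,"z":0.4,"rx":0,"ry":0,"rz":0}]}}

```text
time_s: 15.5
eef_pos: [0.4932, 0.2874, 0.1019]
ee_rot: [0.002, 0.711, 0.703, 0.002]
ft_force: [0.4, 0.2, -1.5]
finger_gap: 0.0297
```

```bash
python3 -c "
from d import *
go(.49,.2875,.0952,0)"
```

```text
tcp [0.4932 0.2874 0.1019] phi -0.01 | tool cm [ 0.01 -0.32  0.66] rv [ 0.007  0.    -0.01 ] q7 -0.7 f [ 0.4  0.2 -1.5] gap 0.0297
```

Request:
{"op": "play_rows", "data": {"rows": [{"grip":1,"x":0,"y":-0.3,"z":0.2,"rx":0.005,"ry":0,"rz":0},{"grip":1,"x":0,"y":0,"z":0.4,"rx":0,"ry":0,"rz":0},{"grip":1,"x":0,"y":0,"z":0.2,"rx":0,"ry":0,"rz":0}]}}

```text
time_s: 15.8
eef_pos: [0.4903, 0.2883, 0.0944]
ee_rot: [0.0, 0.711, 0.704, 0.001]
ft_force: [-5.0, -0.3, 17.5]
finger_gap: 0.03
```

Seated. Release and go to the small round (.587,-.34).

Request:
{"op": "play_rows", "data": {"rows": [{"grip":1,"x":0,"y":0,"z":-0.1,"rx":0,"ry":0,"rz":0},{"grip":0.4,"x":0,"y":0,"z":0,"rx":0,"ry":0,"rz":0},{"grip":0.4,"x":0,"y":0,"z":0,"rx":0,"ry":0,"rz":0},{"grip":0.4,"x":0,"y":0,"z":-1,"rx":0,"ry":0,"rz":0},{"grip":0.4,"x":0,"y":0,"z":-4,"rx":0,"ry":0,"rz":0}]}}

```text
time_s: 16.3
eef_pos: [0.488, 0.287, 0.1431]
ee_rot: [-0.0, 0.71, 0.704, -0.002]
ft_force: [-0.1, 1.1, 0.1]
finger_gap: 0.0523
```

Request:
{"op": "play_rows", "data": {"rows": [{"grip":0.4,"x":0,"y":0,"z":-4.5,"rx":0,"ry":0,"rz":0},{"grip":0.4,"x":-1,"y":0,"z":-2.5,"rx":0,"ry":0,"rz":0},{"grip":0.4,"x":-4.8,"y":0.7,"z":0,"rx":0,"ry":0,"rz":0},{"grip":0.4,"x":-4.8,"y":0.7,"z":0,"rx":0,"ry":0,"rz":0},{"grip":0.4,"x":-4.8,"y":0.7,"z":0,"rx":0,"ry":0,"rz":0}]}}

```text
time_s: 16.8
eef_pos: [0.5101, 0.1389, 0.2257]
ee_rot: [0.0, 0.706, 0.709, 0.006]
ft_force: [0.8, -0.1, 0.0]
finger_gap: 0.0524
```

```bash
python3 -c "
from d import *
go(.587,-.36,.2,0)"
```

```text
tcp [0.5101 0.1389 0.2257] phi 0.004 | tool cm [-49.94   7.45   2.25] rv [ 0.008 -0.008  0.004] q7 -0.37 f [ 0.8 -0.1  0. ] gap 0.0524
```

Request:
{"op": "play_rows", "data": {"rows": [{"grip":0.4,"x":-4.9,"y":0.7,"z":0,"rx":0.008,"ry":-0.008,"rz":0},{"grip":0.4,"x":-4.9,"y":0.7,"z":0,"rx":0,"ry":0,"rz":0},{"grip":0.4,"x":-4.9,"y":0.7,"z":0,"rx":0,"ry":0,"rz":0},{"grip":0.4,"x":-4.9,"y":0.7,"z":0,"rx":0,"ry":0,"rz":0},{"grip":0.4,"x":-4.9,"y":0.7,"z":0,"rx":0,"ry":0,"rz":0}]}}

```text
time_s: 17.3
eef_pos: [0.5464, -0.1096, 0.2316]
ee_rot: [0.003, 0.705, 0.709, 0.003]
ft_force: [1.4, 0.5, 0.6]
finger_gap: 0.0525
```

Request:
{"op": "play_rows", "data": {"rows": [{"grip":0.4,"x":-4.9,"y":0.7,"z":0,"rx":0,"ry":0,"rz":0},{"grip":0.4,"x":-4.9,"y":0.7,"z":0.5,"rx":0,"ry":0,"rz":0},{"grip":0.4,"x":-4.9,"y":0.7,"z":0.5,"rx":0,"ry":0,"rz":0},{"grip":0.4,"x":-4.9,"y":0.7,"z":0.5,"rx":0,"ry":0,"rz":0},{"grip":0.4,"x":-4,"y":0.7,"z":0.5,"rx":0,"ry":0,"rz":0}]}}

```text
time_s: 17.8
eef_pos: [0.5829, -0.3502, 0.2185]
ee_rot: [0.007, 0.705, 0.709, 0.005]
ft_force: [0.6, -0.6, 0.9]
finger_gap: 0.0527
```

Request:
{"op": "play_rows", "data": {"rows": [{"grip":0.4,"x":0,"y":0,"z":0,"rx":0,"ry":0,"rz":0}]}}

```text
time_s: 17.9
eef_pos: [0.5809, -0.3572, 0.2179]
ee_rot: [0.007, 0.708, 0.706, 0.004]
ft_force: [-1.0, -0.4, 0.4]
finger_gap: 0.0527
```

```bash
python3 -c "
from look import *; from d import *
look('small_round',(.587,-.34),(0,),'sr1.png')
go(.587,-.34,.12,0)"
```

```text
tcp [ 0.5809 -0.3572  0.2179] phi -0.0019 [(0.7, [307.7, 152.8, 338.9, 185.6])]
small_round [ 0.5873 -0.341   0.1444] 0.074
tcp [ 0.5822 -0.3516  0.2185] phi 0.003 | tool cm [1.18 0.32 9.86] rv [0.016 0.002 0.003] q7 0.54 f [ 0.3 -0.1 -0.2] gap 0.0526
```

View pics/sr1.png

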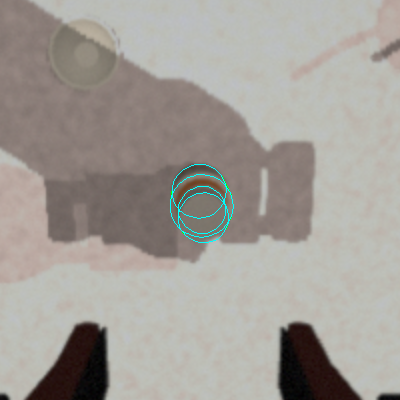

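Request:
{"op": "play_rows", "data": {"rows": [{"grip":0.4,"x":1.0,"y":0.4,"z":2,"rx":0.012,"ry":0,"rz":0},{"grip":0.4,"x":0,"y":0,"z":3,"rx":0,"ry":0,"rz":0},{"grip":0.4,"x":0,"y":0,"z":3,"rx":0,"ry":0,"rz":0},{"grip":0.4,"x":0,"y":0,"z":1,"rx":0,"ry":0,"rz":0},{"grip":0.4,"x":0,"y":0,"z":0,"rx":0,"ry":0,"rz":0}]}}

```text
time_s: 18.5
eef_pos: [0.5911, -0.3289, 0.1265]
ee_rot: [0.001, 0.702, 0.712, 0.004]
ft_force: [-0.3, 0.0, 0.7]
finger_gap: 0.053
```

```bash
python3 -c "
from d import *
go(.587,-.341,.06,0)"
```

```text
tcp [ 0.5911 -0.3289  0.1265] phi 0.014 | tool cm [-1.22 -0.47  6.64] rv [ 0.007 -0.003  0.014] q7 0.52 f [-0.3  0.   0.7] gap 0.053
```

Request:
{"op": "play_rows", "data": {"rows": [{"grip":0.4,"x":-1.2,"y":-0.5,"z":0,"rx":0,"ry":0,"rz":0},{"grip":0.4,"x":0,"y":0,"z":1,"rx":0,"ry":0,"rz":0},{"grip":0.4,"x":0,"y":0,"z":0,"rx":0,"ry":0,"rz":0}]}}

```text
time_s: 18.8
eef_pos: [0.5878, -0.3404, 0.1186]
ee_rot: [0.003, 0.701, 0.713, 0.004]
ft_force: [-0.5, -0.1, 0.3]
finger_gap: 0.0524
```

```bash
python3 -c "
from d import *
go(.587,-.341,.06,0)"
```

```text
tcp [ 0.5878 -0.3404  0.1186] phi 0.017 | tool cm [-0.07 -0.15  5.85] rv [ 0.01  -0.002  0.017] q7 0.54 f [-0.5 -0.1  0.3] gap 0.0524
```

Request:
{"op": "play_rows", "data": {"rows": [{"grip":0.4,"x":0,"y":-0.1,"z":2,"rx":0,"ry":0,"rz":0},{"grip":0.4,"x":0,"y":0,"z":2.5,"rx":0,"ry":0,"rz":0},{"grip":0.4,"x":0,"y":0,"z":1.3,"rx":0,"ry":0,"rz":0},{"grip":0.4,"x":0,"y":0,"z":0,"rx":0,"ry":0,"rz":0}]}}

```text
time_s: 19.2
eef_pos: [0.5894, -0.3431, 0.0629]
ee_rot: [0.006, 0.702, 0.712, 0.005]
ft_force: [0.6, 0.5, -0.1]
finger_gap: 0.0526
```

Request:
{"op": "play_rows", "data": {"force": 20, "rows": [{"grip":1,"x":0,"y":0,"z":0,"rx":0,"ry":0,"rz":0},{"grip":1,"x":0,"y":0,"z":0,"rx":0,"ry":0,"rz":0},{"grip":1,"x":0,"y":0,"z":0,"rx":0,"ry":0,"rz":0},{"grip":1,"x":0,"y":0,"z":0,"rx":0,"ry":0,"rz":0}]}}

```text
time_s: 19.6
eef_pos: [0.591, -0.3443, 0.0665]
ee_rot: [0.008, 0.702, 0.712, 0.006]
ft_force: [-0.6, 0.3, -0.6]
finger_gap: 0.0256
```

```bash
python3 -c "
from d import *
go(.606,.222,.22,0)"
```

```text
tcp [ 0.591  -0.3443  0.0665] phi 0.014 | tool cm [ 56.55   2.62 -15.5 ] rv [0.02  0.003 0.014] q7 0.55 f [-0.6  0.3 -0.6] gap 0.0256
```

Request:
{"op": "play_rows", "data": {"rows": [{"grip":1,"x":0,"y":0,"z":-3,"rx":0,"ry":0,"rz":0},{"grip":1,"x":0,"y":0,"z":-4.5,"rx":0.01,"ry":0,"rz":0},{"grip":1,"x":0,"y":0,"z":-4.5,"rx":0.01,"ry":0,"rz":0},{"grip":1,"x":0,"y":0,"z":-4,"rx":0,"ry":0,"rz":0},{"grip":1,"x":2,"y":0,"z":0,"rx":0,"ry":0,"rz":0}]}}

```text
time_s: 20.1
eef_pos: [0.587, -0.3262, 0.2324]
ee_rot: [0.001, 0.704, 0.711, -0.002]
ft_force: [0.3, -0.3, -0.8]
finger_gap: 0.0255
```

Request:
{"op": "play_rows", "data": {"rows": [{"grip":1,"x":4.5,"y":0.2,"z":0,"rx":0,"ry":0,"rz":0},{"grip":1,"x":4.9,"y":0.2,"z":0,"rx":0,"ry":0,"rz":0},{"grip":1,"x":4.9,"y":0.2,"z":0,"rx":0,"ry":0,"rz":0},{"grip":1,"x":4.9,"y":0.2,"z":0,"rx":0,"ry":0,"rz":0},{"grip":1,"x":4.9,"y":0.2,"z":0,"rx":0,"ry":0,"rz":0}]}}

```text
time_s: 20.6
eef_pos: [0.5936, -0.084, 0.2327]
ee_rot: [0.004, 0.707, 0.707, -0.002]
ft_force: [0.8, 1.0, -0.7]
finger_gap: 0.0259
```

```bash
python3 -c "
from d import *
go(.606,.219,.22,0)"
```

```text
tcp [ 0.5936 -0.084   0.2327] phi -0.0 | tool cm [30.31  1.22  1.02] rv [ 0.003  0.009 -0.   ] q7 0.07 f [ 0.8  1.  -0.7] gap 0.0259
```

Request:
{"op": "play_rows", "data": {"rows": [{"grip":1,"x":4.9,"y":0.2,"z":0,"rx":0,"ry":0.008,"rz":0},{"grip":1,"x":4.9,"y":0.2,"z":0,"rx":0,"ry":0,"rz":0},{"grip":1,"x":4.9,"y":0.2,"z":0,"rx":0,"ry":0,"rz":0},{"grip":1,"x":4.9,"y":0.2,"z":0,"rx":0,"ry":0,"rz":0},{"grip":1,"x":4.9,"y":0.2,"z":0,"rx":0,"ry":0,"rz":0}]}}

```text
time_s: 21.1
eef_pos: [0.6001, 0.1658, 0.2323]
ee_rot: [0.001, 0.707, 0.707, 0.001]
ft_force: [1.0, -0.1, -1.1]
finger_gap: 0.0258
```

Request:
{"op": "play_rows", "data": {"rows": [{"grip":1,"x":4.5,"y":0.2,"z":0,"rx":0,"ry":0,"rz":0},{"grip":1,"x":0,"y":0,"z":0,"rx":0,"ry":0,"rz":0}]}}

```text
time_s: 21.3
eef_pos: [0.5987, 0.2228, 0.2316]
ee_rot: [-0.001, 0.703, 0.711, 0.003]
ft_force: [-0.0, -0.7, -0.9]
finger_gap: 0.0259
```

```bash
python3 -c "
from d import *
go(.606,.219,.0745,0)"
```

```text
tcp [0.5987 0.2228 0.2316] phi 0.012 | tool cm [-0.47  0.69 15.7 ] rv [ 0.002 -0.005  0.012] q7 -0.43 f [-0.  -0.7 -0.9] gap 0.0259
```

Request:
{"op": "play_rows", "data": {"rows": [{"grip":1,"x":-0.5,"y":0.7,"z":2,"rx":0,"ry":-0.005,"rz":0},{"grip":1,"x":0,"y":0,"z":3.5,"rx":0,"ry":0,"rz":0},{"grip":1,"x":0,"y":0,"z":3.5,"rx":0,"ry":0,"rz":0},{"grip":1,"x":0,"y":0,"z":3.5,"rx":0,"ry":0,"rz":0},{"grip":1,"x":0,"y":0,"z":0,"rx":0,"ry":0,"rz":0}]}}

```text
time_s: 21.8
eef_pos: [0.6044, 0.2216, 0.1033]
ee_rot: [0.001, 0.701, 0.714, 0.002]
ft_force: [0.1, -1.6, -0.8]
finger_gap: 0.0257
```

```bash
python3 -c "
from d import *
go(.606,.219,.0745,0)"
```

```text
tcp [0.6044 0.2216 0.1033] phi 0.018 | tool cm [-0.27  0.14  2.88] rv [ 0.005 -0.002  0.018] q7 -0.43 f [ 0.1 -1.6 -0.8] gap 0.0257
```

Request:
{"op": "play_rows", "data": {"rows": [{"grip":1,"x":-0.3,"y":0.1,"z":0,"rx":0,"ry":0,"rz":0},{"grip":1,"x":0,"y":0,"z":0.9,"rx":0,"ry":0,"rz":0},{"grip":1,"x":0,"y":0,"z":0.9,"rx":0,"ry":0,"rz":0},{"grip":1,"x":0,"y":0,"z":0.6,"rx":0,"ry":0,"rz":0},{"grip":1,"x":0,"y":0,"z":0.3,"rx":0,"ry":0,"rz":0}]}}

```text
time_s: 22.3
eef_pos: [0.6087, 0.2188, 0.0806]
ee_rot: [0.003, 0.701, 0.713, 0.006]
ft_force: [-0.1, 0.1, -0.6]
finger_gap: 0.0258
```

```bash
python3 -c "
from d import *
go(.606,.219,.0745,0)"
```

```text
tcp [0.6087 0.2188 0.0806] phi 0.018 | tool cm [ 0.02 -0.28  0.6 ] rv [ 0.012 -0.004  0.018] q7 -0.43 f [-0.1  0.1 -0.6] gap 0.0258
```

Request:
{"op": "play_rows", "data": {"rows": [{"grip":1,"x":0,"y":-0.25,"z":0.3,"rx":0,"ry":0,"rz":0},{"grip":1,"x":0,"y":-0.1,"z":0.4,"rx":0,"ry":0,"rz":0},{"grip":1,"x":0,"y":0,"z":0.2,"rx":0,"ry":0,"rz":0}]}}

```text
time_s: 22.6
eef_pos: [0.6054, 0.2201, 0.0735]
ee_rot: [0.002, 0.701, 0.713, 0.007]
ft_force: [-8.1, -0.9, 25.1]
finger_gap: 0.0256
```

Seated (small press). Release, back off, and head for the oblong (.426,-.32).

Request:
{"op": "play_rows", "data": {"rows": [{"grip":1,"x":0,"y":0,"z":-0.2,"rx":0,"ry":0,"rz":0},{"grip":0.4,"x":0,"y":0,"z":0,"rx":0,"ry":0,"rz":0},{"grip":0.4,"x":0,"y":0,"z":0,"rx":0,"ry":0,"rz":0},{"grip":0.4,"x":0,"y":0,"z":-1,"rx":0,"ry":0,"rz":0},{"grip":0.4,"x":0,"y":0,"z":-4,"rx":0,"ry":0,"rz":0}]}}

```text
time_s: 23.1
eef_pos: [0.6015, 0.219, 0.1223]
ee_rot: [0.001, 0.7, 0.714, 0.003]
ft_force: [0.1, -0.3, 0.4]
finger_gap: 0.0518
```

Request:
{"op": "play_rows", "data": {"rows": [{"grip":0.4,"x":0,"y":0,"z":-4.5,"rx":0,"ry":0,"rz":0},{"grip":0.4,"x":0,"y":0,"z":-4.5,"rx":0,"ry":0,"rz":0},{"grip":0.4,"x":-4.4,"y":-1.5,"z":0,"rx":0,"ry":0,"rz":0},{"grip":0.4,"x":-4.4,"y":-1.5,"z":0,"rx":0,"ry":0,"rz":0},{"grip":0.4,"x":-4.4,"y":-1.5,"z":0,"rx":0,"ry":0,"rz":0}]}}

```text
time_s: 23.6
eef_pos: [0.5611, 0.0911, 0.2228]
ee_rot: [0.002, 0.696, 0.718, 0.009]
ft_force: [0.7, -0.2, 1.1]
finger_gap: 0.0526
```

Request:
{"op": "play_rows", "data": {"rows": [{"grip":0.4,"x":-4.4,"y":-1.5,"z":0,"rx":0,"ry":0,"rz":0},{"grip":0.4,"x":-4.4,"y":-1.5,"z":0,"rx":0,"ry":0,"rz":0},{"grip":0.4,"x":-4.4,"y":-1.5,"z":0,"rx":0,"ry":0,"rz":0},{"grip":0.4,"x":-4.4,"y":-1.5,"z":0,"rx":0,"ry":0,"rz":0},{"grip":0.4,"x":-4.4,"y":-1.5,"z":0,"rx":0,"ry":0,"rz":0}]}}

```text
time_s: 24.1
eef_pos: [0.4895, -0.1395, 0.2237]
ee_rot: [0.005, 0.696, 0.718, 0.012]
ft_force: [0.8, -1.2, 1.0]
finger_gap: 0.0525
```

```bash
python3 -c "
from d import *
go(.426,-.35,.21,0)"
```

```text
tcp [ 0.4895 -0.1395  0.2237] phi 0.03 | tool cm [-20.86  -7.02   0.99] rv [ 0.024 -0.01   0.03 ] q7 0.26 f [ 0.8 -1.2  1. ] gap 0.0525
```

Request:
{"op": "play_rows", "data": {"rows": [{"grip":0.4,"x":-4.4,"y":-1.5,"z":0,"rx":0.024,"ry":-0.01,"rz":0.03},{"grip":0.4,"x":-4.4,"y":-1.5,"z":0,"rx":0,"ry":0,"rz":0},{"grip":0.4,"x":-4.4,"y":-1.5,"z":0,"rx":0,"ry":0,"rz":0},{"grip":0.4,"x":-4.2,"y":-1.5,"z":0,"rx":0,"ry":0,"rz":0},{"grip":0.4,"x":-2,"y":0,"z":0,"rx":0,"ry":0,"rz":0}]}}

```text
time_s: 24.6
eef_pos: [0.4244, -0.346, 0.2273]
ee_rot: [0.002, 0.709, 0.705, 0.0]
ft_force: [1.0, 0.3, -0.4]
finger_gap: 0.0524
```

Request:
{"op": "play_rows", "data": {"rows": [{"grip":0.4,"x":0,"y":0,"z":0,"rx":0,"ry":0,"rz":0}]}}

```text
time_s: 24.7
eef_pos: [0.4232, -0.3491, 0.2279]
ee_rot: [0.003, 0.711, 0.703, -0.0]
ft_force: [0.7, 0.4, -0.7]
finger_gap: 0.0531
```

```bash
python3 -c "
from look import *; from d import *
look('oblong',(.426,-.32),(1.2,1.6,2),'ob1.png')
go(.426,-.32,.12,0)"
```

```text
tcp [ 0.4232 -0.3491  0.2279] phi -0.0114 [(0.63, [302.0, 121.8, 341.4, 189.3])]
oblong [ 0.4258 -0.3179  1.7654] 0.117
tcp [ 0.4241 -0.3461  0.2276] phi -0.008 | tool cm [ 2.65  0.13 10.76] rv [ 0.004  0.003 -0.008] q7 0.66 f [0.2 0.2 0. ] gap 0.0528
```

View pics/ob1.png

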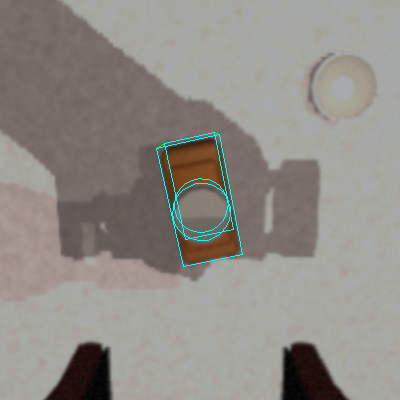

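Request:
{"op": "play_rows", "data": {"rows": [{"grip":0.4,"x":2.3,"y":0.1,"z":2,"rx":0,"ry":0,"rz":-0.1},{"grip":0.4,"x":0,"y":0,"z":2,"rx":0,"ry":0,"rz":-0.08},{"grip":0.4,"x":0,"y":0,"z":2,"rx":0,"ry":0,"rz":0},{"grip":0.4,"x":0,"y":0,"z":0,"rx":0,"ry":0,"rz":0}]}}

```text
time_s: 25.2
eef_pos: [0.429, -0.315, 0.1674]
ee_rot: [0.003, 0.637, 0.771, 0.002]
ft_force: [0.3, -0.3, 0.1]
finger_gap: 0.0527
```

```bash
python3 -c "
from d import *
go(.4258,-.318,.082,.194)"
```

```text
tcp [ 0.429  -0.315   0.1674] phi 0.189 | tool cm [-0.21 -0.43  8.54] rv [ 0.007  0.002 -0.005] q7 0.81 f [ 0.3 -0.3  0.1] gap 0.0527
```

Request:
{"op": "play_rows", "data": {"rows": [{"grip":0.4,"x":-0.2,"y":-0.4,"z":1,"rx":0.007,"ry":0,"rz":0},{"grip":0.4,"x":0,"y":0,"z":2,"rx":0,"ry":0,"rz":0},{"grip":0.4,"x":0,"y":0,"z":0,"rx":0,"ry":0,"rz":0}]}}

```text
time_s: 25.5
eef_pos: [0.4274, -0.3156, 0.1384]
ee_rot: [0.001, 0.636, 0.772, -0.0]
ft_force: [-0.6, 0.8, 0.0]
finger_gap: 0.0527
```

```bash
python3 -c "
from d import *
go(.4258,-.318,.082,.194)"
```

```text
tcp [ 0.4274 -0.3156  0.1384] phi 0.192 | tool cm [-0.19 -0.21  5.64] rv [ 0.001  0.003 -0.002] q7 0.81 f [-0.6  0.8  0. ] gap 0.0527
```

Request:
{"op": "play_rows", "data": {"rows": [{"grip":0.4,"x":-0.2,"y":-0.2,"z":2,"rx":0,"ry":0,"rz":0},{"grip":0.4,"x":0,"y":0,"z":2.5,"rx":0,"ry":0,"rz":0},{"grip":0.4,"x":0,"y":0,"z":1.4,"rx":0,"ry":0,"rz":0},{"grip":0.4,"x":0,"y":0,"z":0,"rx":0,"ry":0,"rz":0}]}}

```text
time_s: 25.9
eef_pos: [0.4289, -0.319, 0.0823]
ee_rot: [0.004, 0.636, 0.772, 0.0]
ft_force: [-1.1, -0.0, 0.2]
finger_gap: 0.0523
```

Request:
{"op": "play_rows", "data": {"force": 20, "rows": [{"grip":1,"x":0,"y":0,"z":0,"rx":0,"ry":0,"rz":0},{"grip":1,"x":0,"y":0,"z":0,"rx":0,"ry":0,"rz":0},{"grip":1,"x":0,"y":0,"z":0,"rx":0,"ry":0,"rz":0},{"grip":1,"x":0,"y":0,"z":0,"rx":0,"ry":0,"rz":0}]}}

```text
time_s: 26.3
eef_pos: [0.4309, -0.3201, 0.0863]
ee_rot: [0.007, 0.636, 0.772, 0.0]
ft_force: [-1.2, 0.2, -0.6]
finger_gap: 0.0275
```

```bash
python3 -c "
from d import *
go(.4258,-.318,.082,.194)"
```

```text
tcp [ 0.4309 -0.3201  0.0863] phi 0.193 | tool cm [ 0.31 -0.46  0.42] rv [ 0.009  0.01  -0.001] q7 0.84 f [-1.2  0.2 -0.6] gap 0.0275
```

Request:
{"op": "play_rows", "data": {"rows": [{"grip":1,"x":0,"y":0,"z":-3,"rx":0,"ry":0,"rz":0},{"grip":1,"x":0,"y":0,"z":-4.5,"rx":0,"ry":0,"rz":0},{"grip":1,"x":0,"y":0,"z":-4.5,"rx":0,"ry":0,"rz":0},{"grip":1,"x":0,"y":0,"z":-3,"rx":0,"ry":0,"rz":0.1},{"grip":1,"x":0,"y":0,"z":0,"rx":0,"ry":0,"rz":0.14}]}}

```text
time_s: 26.8
eef_pos: [0.4281, -0.3185, 0.2426]
ee_rot: [0.006, 0.725, 0.688, 0.001]
ft_force: [-0.2, 0.4, -1.4]
finger_gap: 0.0277
```

Request:
{"op": "play_rows", "data": {"rows": [{"grip":1,"x":0,"y":0,"z":0,"rx":0,"ry":0,"rz":0.14},{"grip":1,"x":0,"y":0,"z":0,"rx":0,"ry":0,"rz":0.14},{"grip":1,"x":0,"y":0,"z":0,"rx":0,"ry":0,"rz":0.14},{"grip":1,"x":0,"y":0,"z":0,"rx":0,"ry":0,"rz":0.14},{"grip":1,"x":0,"y":0,"z":0,"rx":0,"ry":0,"rz":0.14}]}}

```text
time_s: 27.3
eef_pos: [0.4281, -0.3187, 0.2467]
ee_rot: [0.007, 0.923, 0.384, 0.005]
ft_force: [0.2, 0.2, -0.6]
finger_gap: 0.0272
```

Request:
{"op": "play_rows", "data": {"rows": [{"grip":1,"x":0,"y":0,"z":0,"rx":0,"ry":0,"rz":0.14},{"grip":1,"x":0,"y":0,"z":0,"rx":0,"ry":0,"rz":0.14},{"grip":1,"x":0,"y":0,"z":0,"rx":0,"ry":0,"rz":0.14},{"grip":1,"x":0,"y":0,"z":0,"rx":0,"ry":0,"rz":0.1},{"grip":1,"x":0,"y":0,"z":0,"rx":0,"ry":0,"rz":0}]}}

```text
time_s: 27.8
eef_pos: [0.4274, -0.3181, 0.248]
ee_rot: [0.005, 0.993, 0.121, 0.007]
ft_force: [-0.3, -0.8, -0.9]
finger_gap: 0.0278
```

```bash
python3 -c "
from d import *
go(.513,.197,.24,-1.317)"
```

```text
tcp [ 0.4274 -0.3181  0.248 ] phi -1.328 | tool cm [ 20.68 -47.95   0.53] rv [ 0.012 -0.014 -0.011] q7 -0.67 f [-0.3 -0.8 -0.9] gap 0.0278
```

Request:
{"op": "play_rows", "data": {"rows": [{"grip":1,"x":1.2,"y":-2.8,"z":0,"rx":0.01,"ry":-0.012,"rz":-0.01},{"grip":1,"x":1.9,"y":-4.5,"z":0,"rx":0,"ry":0,"rz":0},{"grip":1,"x":1.9,"y":-4.5,"z":0,"rx":0,"ry":0,"rz":0},{"grip":1,"x":1.9,"y":-4.5,"z":0,"rx":0,"ry":0,"rz":0},{"grip":1,"x":1.9,"y":-4.5,"z":0,"rx":0,"ry":0,"rz":0}]}}

```text
time_s: 28.3
eef_pos: [0.459, -0.0956, 0.2485]
ee_rot: [0.003, 0.992, 0.127, 0.001]
ft_force: [0.8, -1.1, -0.9]
finger_gap: 0.0273
```

Request:
{"op": "play_rows", "data": {"rows": [{"grip":1,"x":1.9,"y":-4.5,"z":0,"rx":0,"ry":0,"rz":0},{"grip":1,"x":1.9,"y":-4.5,"z":0,"rx":0,"ry":0,"rz":0},{"grip":1,"x":1.9,"y":-4.5,"z":0,"rx":0,"ry":0,"rz":0},{"grip":1,"x":1.9,"y":-4.5,"z":0,"rx":0,"ry":0,"rz":0}]}}

```text
time_s: 28.7
eef_pos: [0.4852, 0.1029, 0.2496]
ee_rot: [0.003, 0.991, 0.134, 0.003]
ft_force: [0.8, -0.3, -0.5]
finger_gap: 0.0272
```

```bash
python3 -c "
from d import *
go(.511,.197,.24,-1.317)"
```

```text
tcp [0.4852 0.1029 0.2496] phi -1.302 | tool cm [ 4.98 -8.39  0.94] rv [ 0.006 -0.006  0.015] q7 -1.6 f [ 0.8 -0.3 -0.5] gap 0.0272
```

Request:
{"op": "play_rows", "data": {"rows": [{"grip":1,"x":2.5,"y":-4,"z":0,"rx":0,"ry":0,"rz":0.01},{"grip":1,"x":2,"y":-3.5,"z":0,"rx":0,"ry":0,"rz":0},{"grip":1,"x":0,"y":0,"z":0,"rx":0,"ry":0,"rz":0},{"grip":1,"x":0,"y":0,"z":0,"rx":0,"ry":0,"rz":0}]}}

```text
time_s: 29.1
eef_pos: [0.5078, 0.199, 0.2498]
ee_rot: [0.001, 0.99, 0.141, 0.004]
ft_force: [1.4, -0.4, -1.1]
finger_gap: 0.0275
```

```bash
python3 -c "
from d import *
go(.511,.197,.0943,-1.317)
save('wrist','w4.png')"
```

```text
tcp [0.5078 0.199  0.2498] phi -1.288 | tool cm [ 0.14  0.22 15.55] rv [ 0.003 -0.007  0.029] q7 -1.74 f [ 1.4 -0.4 -1.1] gap 0.0275
```

View pics/w4.png

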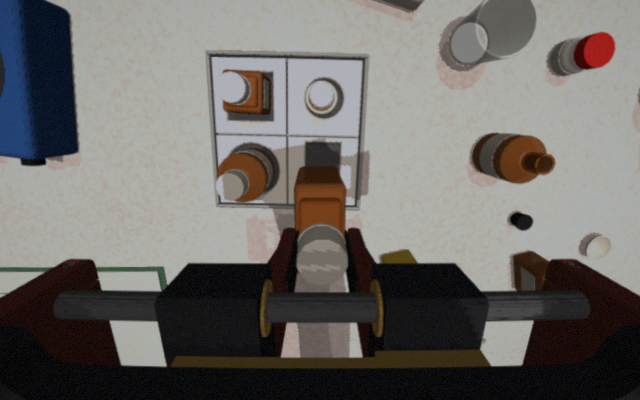

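Square, small and big stand in their wells; the oblong (320,210) is aligned with its well. Lower.

Request:
{"op": "play_rows", "data": {"rows": [{"grip":1,"x":0.1,"y":0.2,"z":2,"rx":0,"ry":-0.005,"rz":0.03},{"grip":1,"x":0,"y":0,"z":3.5,"rx":0,"ry":0,"rz":0},{"grip":1,"x":0,"y":0,"z":3.5,"rx":0,"ry":0,"rz":0},{"grip":1,"x":0,"y":0,"z":3,"rx":0,"ry":0,"rz":0},{"grip":1,"x":0,"y":0,"z":0,"rx":0,"ry":0,"rz":0}]}}

```text
time_s: 29.65
eef_pos: [0.5114, 0.1899, 0.1294]
ee_rot: [0.001, 0.992, 0.124, 0.004]
ft_force: [-0.3, 0.1, -1.0]
finger_gap: 0.028
```

```bash
python3 -c "
from d import *
go(.511,.197,.0943,-1.317)"
```

```text
tcp [0.5114 0.1899 0.1294] phi -1.322 | tool cm [ 0.1  -0.71  3.51] rv [ 0.004 -0.008 -0.005] q7 -1.75 f [-0.3  0.1 -1. ] gap 0.028
```

Request:
{"op": "play_rows", "data": {"rows": [{"grip":1,"x":0.1,"y":-0.7,"z":0,"rx":0,"ry":-0.005,"rz":0},{"grip":1,"x":0,"y":0,"z":0.8,"rx":0,"ry":0,"rz":0},{"grip":1,"x":0,"y":0,"z":0,"rx":0,"ry":0,"rz":0}]}}

```text
time_s: 29.95
eef_pos: [0.5126, 0.1958, 0.1246]
ee_rot: [0.001, 0.992, 0.123, 0.003]
ft_force: [-0.3, -0.0, -1.4]
finger_gap: 0.0277
```

```bash
python3 -c "
from d import *
go(.511,.197,.0943,-1.317)"
```

```text
tcp [0.5126 0.1958 0.1246] phi -1.324 | tool cm [-0.14 -0.17  3.03] rv [ 0.004 -0.006 -0.007] q7 -1.76 f [-0.3 -0.  -1.4] gap 0.0277
```

Request:
{"op": "play_rows", "data": {"rows": [{"grip":1,"x":-0.1,"y":-0.15,"z":0.7,"rx":0,"ry":0,"rz":0},{"grip":1,"x":0,"y":0,"z":0.9,"rx":0,"ry":0,"rz":0},{"grip":1,"x":0,"y":0,"z":0.8,"rx":0,"ry":0,"rz":0},{"grip":1,"x":0,"y":0,"z":0.5,"rx":0,"ry":0,"rz":0},{"grip":1,"x":0,"y":0,"z":0.3,"rx":0,"ry":0,"rz":0}]}}

```text
time_s: 30.45
eef_pos: [0.5142, 0.1988, 0.0935]
ee_rot: [-0.0, 0.992, 0.123, 0.007]
ft_force: [4.1, 2.9, 15.6]
finger_gap: 0.0272
```

```bash
python3 -c "
from d import *
go(.511,.197,.0943,-1.317)"
```

```text
tcp [0.5142 0.1988 0.0935] phi -1.324 | tool cm [-0.35  0.1  -0.08] rv [ 0.002 -0.014 -0.007] q7 -1.76 f [ 4.1  2.9 15.6] gap 0.0272
```

Seated. Release and back away.

Request:
{"op": "play_rows", "data": {"rows": [{"grip":1,"x":0,"y":0,"z":-0.1,"rx":0,"ry":0,"rz":0},{"grip":0.4,"x":0,"y":0,"z":0,"rx":0,"ry":0,"rz":0},{"grip":0.4,"x":0,"y":0,"z":0,"rx":0,"ry":0,"rz":0},{"grip":0.4,"x":0,"y":0,"z":-1,"rx":0,"ry":0,"rz":0},{"grip":0.4,"x":0,"y":0,"z":-4,"rx":0,"ry":0,"rz":0}]}}

```text
time_s: 30.95
eef_pos: [0.5107, 0.1975, 0.1413]
ee_rot: [0.002, 0.992, 0.123, 0.003]
ft_force: [0.2, 0.4, 1.1]
finger_gap: 0.0518
```

Request:
{"op": "play_rows", "data": {"rows": [{"grip":0.4,"x":0,"y":0,"z":-4.5,"rx":0,"ry":0,"rz":0},{"grip":0.4,"x":0,"y":0,"z":-4.5,"rx":0,"ry":0,"rz":0},{"grip":0.4,"x":-4,"y":0,"z":-3,"rx":0,"ry":0,"rz":0},{"grip":0.4,"x":-2,"y":0,"z":0,"rx":0,"ry":0,"rz":0},{"grip":0.4,"x":0,"y":0,"z":0,"rx":0,"ry":0,"rz":0}]}}

```text
time_s: 31.45
eef_pos: [0.4533, 0.1831, 0.2732]
ee_rot: [-0.0, 0.992, 0.123, 0.007]
ft_force: [-0.4, 0.9, 0.5]
finger_gap: 0.0525
```

```bash
python3 -c "
from h import *
save('wrist','w5.png',(160,0,640,300),1.6)
save('side','si5.png')"
```

```text
(no output)
```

View pics/w5.png

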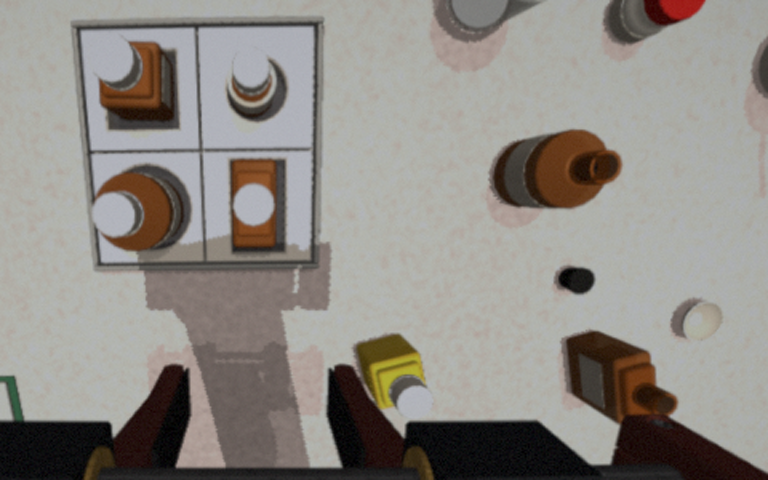

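View pics/si5.png

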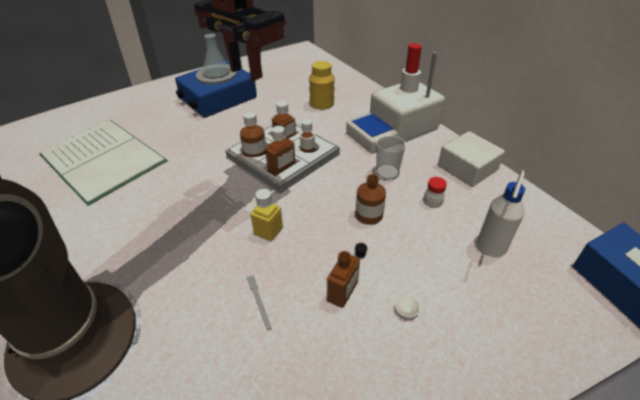

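All four stand upright in their wells; the open bottles at (370,198) and (343,278) are unmoved. Handing in.

```bash
python3 -c "
from cell import manip
print(manip.job_done())"
```

```text
the job is handed in; nothing more can be done
None
```

The four capped bottles are packed in the tray and the job is handed in, after about 31.5 s of robot time. I took each one by its cap and lowered it into its matching cut-out: square first, then big round, small round and oblong.

- **Final check:** the last wrist and side pictures show all four standing upright inside their cut-outs. The two open bottles and the yellow look-alike are still standing where they were.
- **Set-down force:** contact readings when the bottles touched the floor were about 15–18 N for three of them. The small round bottle was pressed a little harder, at about 25 N. All are within the limits.
- **Not checked:** I did not measure the bottles' final positions in the tray; I judged them from the pictures only.

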